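# Clamp a glass bar with the removable crank

### The arm

A 6-joint arm with a two-finger parallel gripper is mounted at the origin on a cart in front of the work surface, level with it; the furniture and walls round the work are solid. World frame = base frame: x ahead of the robot, y to its left, z up, the work surface at z = 0. Lengths are in mm, angles in rad, forces in N, time in s.
With the tool pointing down it reaches from about 350 to 875 mm from the base axis. Payload 4.2 kg.
Tool frame: the origin (TCP) lies midway between the tips of the shut fingers; the grasp point (between the pads) lies 19 mm behind it; z points along the fingers, y is the direction in which the jaws open and shut (so a half turn about z gives the same grasp; the last joint's range is limited). The gripper opens to 85 mm and grips with 20 to 120 N. Pads are 22 mm wide; open, the fingers measure 114 mm over their backs; the gripper's body (76 mm by 85 mm) begins 54 mm behind the grasp point. The pads swing forward as they close: fully open they stand 13 mm farther back than shut.
Start: joints at [0.259, 0.385, 0.008, 0, -1.194, -0.259], TCP at [624.979, 0.025, 194.412] pointing down, gripper open.
Joint ranges: [-3.14, 3.14], [-1.21, 2.06], [-1.07, 1.41], [-3.16, 2.05], [-2.99, -0.16], [-3.1, 3.1]. Speed limits (rad/s): [2.79, 2.79, 3.14, 3.14, 3.14, 3.14].

### API

Orientations are given as a unit quaternion [x, y, z, w].
In Python, from bench import arm gives the robot as it stands. The module is installed in compiled form; this text tells all that it offers.
- The arm moves only by the tool drive_tool, never from a script. Its argument "moves" is a list that holds one entry, the list of rows, each a list of 7 numbers: the opening, from 0 (shut) to 1 (fully open), then the shift along the tool's x, y, z in m, then the turn, a rotation vector about the tool's x, y, z in rad. In form: [[[hand, dx, dy, dz, wx, wy, wz], ...]]. A call has 1 to 20 rows; each row shifts and turns the pose as measured when the row begins, along the tool's axes as they then stand; what a row does not reach is not made up. A row lasts 1/10 s, in which the tool goes at most 50 mm and 8.59 degrees, less where a joint would pass 70% of its speed; a pose out of reach is approached as far as the arm can. A call with a gripper value outside its range is refused whole. The fingers move at their own pace and stop on an object; the grip force is fixed at half the most. Time passes only in rows, so rows that do not move let the fingers close. It gives the time, the measured TCP pose, the force and the opening at its end, in the units of the state.
- arm.read_state(): the state, without advancing time (a new reading comes with each control period).
- arm.get_image(name): name is "scene" or "side" or "wrist"; returns (picture, depth): 400x640x3 uint8, red, green, blue; 400x640 float32, mm along the optical axis (not along the pixel's ray), 0 where there is no reading.
- arm.camera_params(name): a dict with "fov_y" (degrees; the focal length in pixels is half the picture's height over the tangent of half this angle, whatever the lens; pixels are square), "cx", "cy" (the principal point, pixels), "k1" (the pictures are not rectified: a ray, as slopes to the right and down, at radius r is drawn at 1 + k1 r^2 times it, then the intrinsics apply), "world_from_camera" (4x4, takes a point from camera to world coordinates); the wrist camera has in their place "T_tool_cam" (4x4, takes a point from camera to tool coordinates, whose origin is the TCP and whose axes are the flange's). Camera axes: x right, y down, z forward; pixel columns grow to the right and rows downward; lengths in mm; the calibration is good to about 2 mm. A picture is of the moment at which its call begins: read the wrist's pose just before it. camera_params takes no time and is no camera call.
- arm.job_done(): hands the job in, once; it reports no verdict.
The state is a dict: "clock": time; "joints": joint angles; "joint_vel": joint speeds; "joint_efforts": joint torques, N m; "position": TCP position; "ee_rot": TCP orientation; "contact_force": force on the tool from outside, world axes, zero at the start; "wrist_torque": the same for the moment, N m; "gripper_width": finger opening in mm.
Only numpy, scipy, OpenCV 4.12 (cv2) and the standard library are available. Lean on these libraries where they do the work, as an engineer would, in place of code of your own. Each camera call takes 0.05 s, during which the arm holds its last target.

### The job

Clamp the purple glass colour bar: take the loose crank off its parking peg, fit it fully down over the square shaft of the green clamp (feel for the square, do not press hard) and turn it clockwise, seen from above, until the sliding jaw holds the bar firmly against the fixed jaw without squeezing the glass hard. Then lift the crank off and put it back fully down on its parking peg, leaving the bar clamped. Move the jaw only with the crank and leave the other things on the table where they are.

Things in the scene. Friction and masses are not known exactly. Their poses are not given: they have to be found in the camera images.
- crank: The loose crank, 0.35 kg. Origin on the hub's axis at its underside, z up along it. The steel hub is a square block, 44 x 44 mm, 40 mm high, sides parallel to x and y; a square socket 20 x 20 mm, sides likewise, opens 30 mm deep from below. On top a flat arm, 18 mm wide, 10 mm thick, runs along +x to an upright grip.
- crank_hub (a point): Centre of the crank's hub, on its axis 20 mm above its underside; axes as the crank's. To hold the hub from above, close on its two sides that face +y and -y, so that the arm passes between the fingers.
- crank_grip (a point): Centre of the crank's upright round wooden grip, 23 mm diameter, 50 mm long, that spins freely on its spindle: 85 mm from the hub's axis along +x and 58 mm above the hub's centre.
- shaft_top (a point): On the axis of the clamp's upright square steel shaft, at the top of the square (17.5 x 17.5 mm, 22 mm high, standing on a round collar). Fully fitted, the hub's underside rests on the collar and crank_hub lies 2 mm below this point. This point does not turn with the shaft: its axes (the clamp's) do NOT show how the square stands; see or feel it.
- clamp: Fixed clamp with a green gearbox 70 x 70 mm round the shaft, origin under the shaft's axis at the table top. The sliding jaw moves along its -y; the fixed jaw's cork face lies at y = -0.140 m. The shaft is stiff (0.18 N m: 2 N at the crank's grip) and stays where left; clockwise from above closes the jaw by 15 mm per radian and 1.6 to 2.8 rad are needed. All is under 50 mm high but the shaft.
- jaw: Green sliding jaw, 100 mm wide, 35 mm high, with a cork face; axes the clamp's. Its origin lies 7 mm behind (+y of) the cork face, at its foot. With the bar against the fixed jaw it touches the bar when the origin is at about y = -0.108 m in the clamp's frame. From there the force grows by 5 to 7 N for each newton more at the crank's grip; 10 to 40 N hold the bar well, over 80 N may crack it.
- bar_mid (a point): Centre of the loose purple glass colour bar, 25 mm diameter, 100 mm long, that lies on the clamp's base plate (12 mm high) between the jaws and parallel to them, with up to 6 mm of play to the fixed jaw.
- colour_bar: The same bar; origin 12.5 mm from its centre.
- peg_top (a point): Top centre of the crank's parking peg: a round brass peg, 15 mm diameter, standing 22 mm out of a fixed round wooden base, 84 mm diameter, 12 mm high. Parked, the hub stands on the wooden base with the peg in its socket, at any turn, and crank_hub lies 2 mm below this point.
- tape_roll: Bystander: roll of blue tape lying flat, 67 mm diameter, 19 mm high.
- wax_block: Bystander: yellow wax block, 43 x 64 x 26 mm.
- matchbox: Bystander: matchbox, 36 x 53 x 15 mm.
- pilot_top (a point): Top of the round brass pilot, 17 mm diameter, 6 mm high and tapered to 10 mm at its top, on the square shaft; does not turn with it. The pilot enters the crank's socket at any turn; then the hub stands on the square's top until the socket is in line with the square within about 0.15 rad (four ways fit), when it can go down 22 mm.
Mind the look-alikes: they are no part of the job. Leave any turquoise look-alike of the colour_bar alone.

How it is judged:
By the outcome, as a careful person would: the job done as asked, in the order asked, and still so for the second after the job is handed in, with the robot touching nothing.
It also fails if it takes over 72 s, if anything falls off the work surface, if the arm or the gripper's body presses on something with over 40 N, if the wrist force passes 120 N, or if a joint passes its speed limit or range.

## Working session

There is one attempt and no reset: what is moved stays moved. The work goes in short steps, Python scripts to look and compute and a tool call to move; the robot and the scene stay as the last step left them, time stands still between calls to the robot, and variables do not carry over. Pictures are saved under pics/ and viewed, and the job is handed in when it is done.

Besides the shell and the picture viewer there is one more tool, called after "Emit:" as name(argument=value, ...), one argument or row to a line, values as JSON. drive_tool: Moves the arm, as the interface text tells. Its arguments: {"type":"object","properties":{"moves":{"type":"array","items":{"type":"array","items":{"type":"array","items":{"type":"number"}}}}},"required":["moves"]}

```bash
mkdir -p pics
cat > h.py <<'E'
import numpy as np, cv2, json
from bench import arm
from scipy.spatial.transform import Rotation as R
def grab(name):
    s=arm.read_state(); p=arm.camera_params(name); im,d=arm.get_image(name)
    if name=='wrist':
        T=np.eye(4);T[:3,:3]=R.from_quat(s['ee_rot']).as_matrix();T[:3,3]=s['position']
        W=T@np.array(p['T_tool_cam'])
    else: W=np.array(p['world_from_camera'])
    return im,d,p,W
def rays(p,W,uv):
    uv=np.atleast_2d(np.float64(uv)); f=200/np.tan(np.radians(p['fov_y'])/2)
    K=np.array([[f,0,p['cx']],[0,f,p['cy']],[0,0,1]])
    n=cv2.undistortPoints(uv.reshape(-1,1,2),K,np.array([p['k1'],0,0,0,0.])).reshape(-1,2)
    return np.c_[n,np.ones(len(n))]
def onplane(p,W,uv,z):
    d=rays(p,W,uv)@W[:3,:3].T; o=W[:3,3]
    return o+d*((z-o[2])/d[:,2])[:,None]
def bydepth(p,W,uv,dep):
    uv=np.atleast_2d(uv); r=rays(p,W,uv)*np.asarray(dep).reshape(-1,1)
    return r@W[:3,:3].T+W[:3,3]
def proj(p,W,X):
    X=np.atleast_2d(X); c=(X-W[:3,3])@W[:3,:3]; n=c[:,:2]/c[:,2:]
    f=200/np.tan(np.radians(p['fov_y'])/2); r2=(n**2).sum(1,keepdims=True)
    return n*(1+p['k1']*r2)*f+[p['cx'],p['cy']]
def save(n,im): cv2.imwrite('pics/'+n+'.png',im[:,:,::-1])
def keep(name,tag):
    im,d,p,W=grab(name); save(tag,im)
    np.savez('pics/'+tag+'.npz',im=im,d=d,W=W,p=json.dumps({k:(np.array(v).tolist()) for k,v in p.items()}))
    return im,d,p,W
def load(tag):
    z=np.load('pics/'+tag+'.npz'); return z['im'],z['d'],json.loads(str(z['p'])),z['W']
E
python3 - <<'E'
from h import *
for n in ['scene','side','wrist']:
    im,d,p,W=keep(n,n+'0'); print(n,p['fov_y'],p['k1'],np.round(W,3).tolist())
s=arm.read_state(); print(s)
E
```

```text
scene 42.49055943034554 -0.07824279845180879 [[0.801, -0.298, 0.519, -82.392], [-0.598, -0.4, 0.694, -613.946], [0.001, -0.867, -0.499, 639.672], [0.0, 0.0, 0.0, 1.0]]
side 56.9805292578853 -0.06240347497267899 [[-0.578, 0.598, -0.555, 972.766], [0.816, 0.431, -0.386, 449.884], [0.009, -0.676, -0.737, 719.397], [0.0, 0.0, 0.0, 1.0]]
wrist 67.0444412067147 -0.0385432669091415 [[-1.0, 0.0, -0.001, 624.072], [0.0, 0.948, 0.317, -82.367], [0.001, 0.317, -0.948, 372.896], [0.0, 0.0, 0.0, 1.0]]
{'clock': 0.15, 'joints': array([ 2.58594987e-01,  3.85395573e-01,  6.94854106e-03, -3.03547127e-04,
       -1.19403059e+00, -2.58567266e-01]), 'joint_vel': array([ 0.00046931, -0.00181629,  0.00461126,  0.00243765, -0.00046681,
       -0.00050839]), 'joint_efforts': array([-6.03353892e-04, -3.92678475e+01,  1.88581592e+01,  4.18858320e+00,
       -3.39302780e-03,  5.70479813e-06]), 'position': array([ 6.24499512e+02, -7.20769239e-03,  1.93574132e+02]), 'ee_rot': array([-7.07076756e-01,  7.07136291e-01,  5.44617848e-04, -6.55734217e-04]), 'contact_force': array([0.75546793, 0.27376424, 0.00772036]), 'wrist_torque': array([ 0.00825539,  0.0246752 , -0.02420896]), 'gripper_width': 85.38379822626796}
```

View pics/scene0.png

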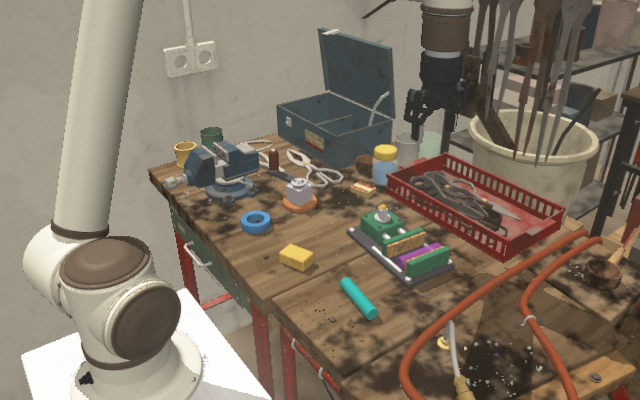

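View pics/side0.png

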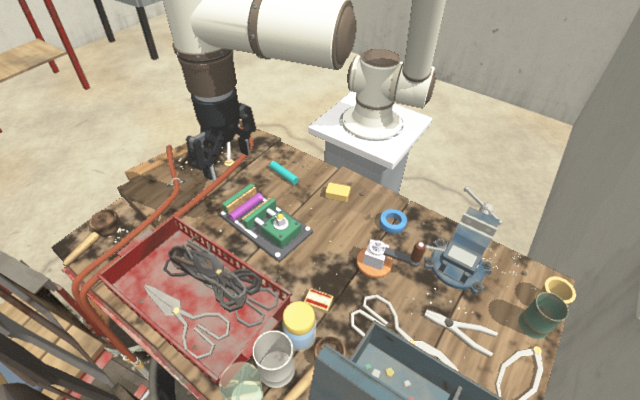

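View pics/wrist0.png

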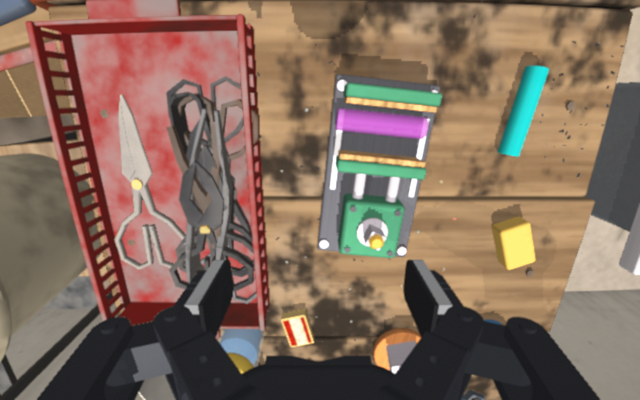

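The purple bar in the clamp is at scene (420,257), side (246,207) and wrist (382,122). The turquoise look-alike bar is at scene (358,298) and wrist (523,110), and I leave it alone. The crank stands on its orange wooden base at scene (299,195) and side (376,258), with its grip towards side (418,252). I'll enlarge to confirm.

Run:
```python
from h import *
im,d,p,W=load('scene0'); a=cv2.resize(im[130:300,230:470],(800,567),interpolation=cv2.INTER_CUBIC); save('c1',a)
im,d,p,W=load('side0'); a=cv2.resize(im[170:290,210:450],(800,400),interpolation=cv2.INTER_CUBIC); save('c2',a)
im,d,p,W=load('wrist0'); a=cv2.resize(im[70:270,310:460],(450,600),interpolation=cv2.INTER_CUBIC); save('c3',a)
for t,pts in [('side0',[(376,245),(376,252),(418,247),(418,255),(279,219),(246,207),(372,270),(284,236)]),('scene0',[(298,186),(300,204),(273,155),(382,210),(420,257)]),('wrist0',[(376,240),(382,122),(372,215)])]:
    im,d,p,W=load(t)
    for u in pts: print(t,u,im[u[1],u[0]],np.round(bydepth(p,W,u,d[u[1],u[0]])[0],1))
```

```text
side0 (376, 245) [196 192 193] [491.9 280.6  58.8]
side0 (376, 252) [255 254 254] [508.7 290.   58.9]
side0 (418, 247) [148  99  72] [486.6 367.5 114.2]
side0 (418, 255) [95 70 54] [489.9 373.6  94.8]
side0 (279, 219) [251 238 202] [569.5  67.4  75.8]
side0 (246, 207) [219 130 221] [560.5 -50.7  33.1]
side0 (372, 270) [245 183 123] [524.7 295.6  12. ]
side0 (284, 236) [115 183 140] [584.2  91.8  46.1]
scene0 (298, 186) [131 123 123] [484.2 269.4  61.2]
scene0 (300, 204) [140 131 130] [483.  261.6  16.6]
scene0 (273, 155) [86 59 46] [475.4 361.8 108.1]
scene0 (382, 210) [177 166 155] [554.   56.3  75.2]
scene0 (420, 257) [ 87 145 107] [528.1 -83.9  48.4]
wrist0 (376, 240) [255 246 111] [561.6  59.2  79. ]
wrist0 (382, 122) [214 109 218] [554.7 -61.2  37.5]
wrist0 (372, 215) [ 63 118  89] [561.8  42.   48.9]
```

```bash
ls pics
```

```text
c1.png
c2.png
c3.png
scene0.npz
scene0.png
side0.npz
side0.png
wrist0.npz
wrist0.png
```

View pics/c1.png

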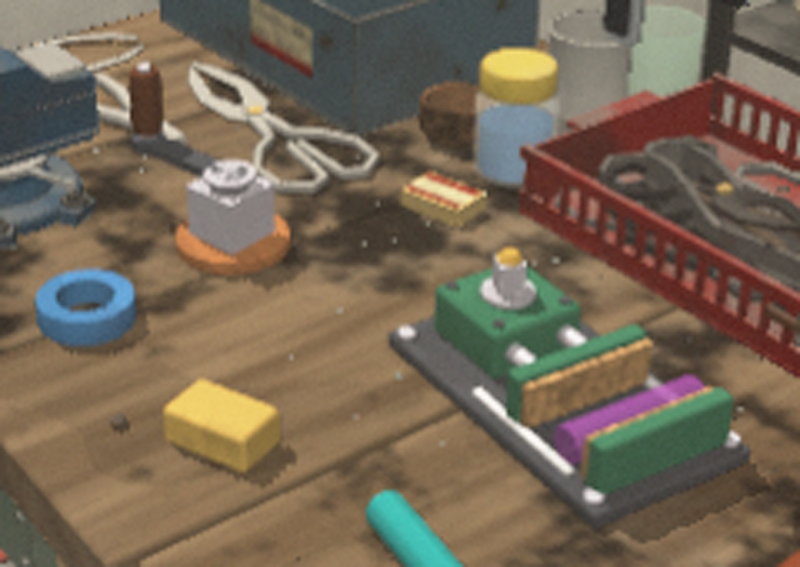

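View pics/c2.png

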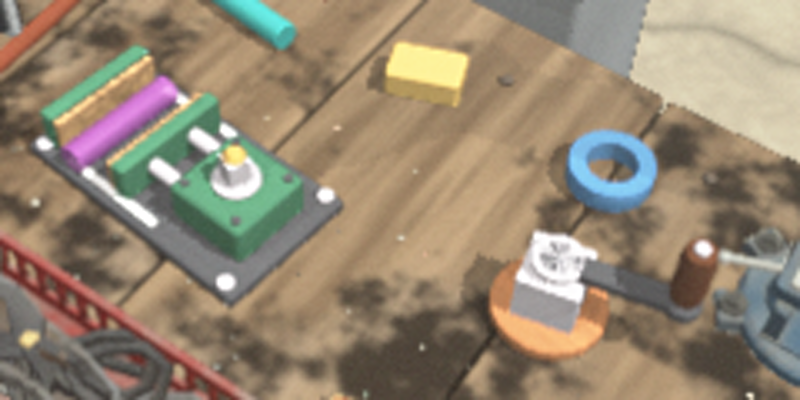

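View pics/c3.png

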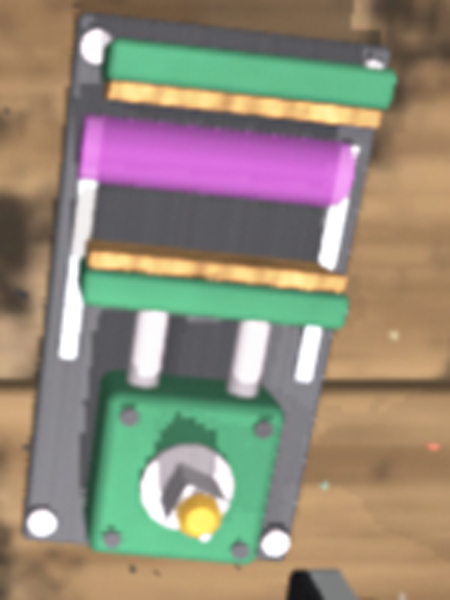

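Confirmed. The crank is the steel hub on the orange base at scene (300,185), with a dark arm running to the brown grip at scene (273,155). The vise with its own handle behind it is scenery. The clamp shaft with its yellow pilot is at scene (383,206), and the purple bar is the one lying between the cork jaws. Next I triangulate.

```bash
cat >> h.py <<'E'
def tri(obs):
    A=np.zeros((3,3));b=np.zeros(3);L=[]
    for p,W,uv in obs:
        d=(rays(p,W,uv)@W[:3,:3].T)[0]; d/=np.linalg.norm(d); o=W[:3,3]; P=np.eye(3)-np.outer(d,d); A+=P;b+=P@o;L.append((P,o))
    X=np.linalg.solve(A,b); return X,[np.linalg.norm(P@(X-o)) for P,o in L]
E
python3 - <<'E'
from h import *
_,_,ps,Ws=load('scene0');_,_,pd,Wd=load('side0');_,_,pw,Ww=load('wrist0')
for n,a,b in [('hubtop',(299.6,183.1),(377.1,247.4)),('griptop',(273.8,149.8),(420.9,244.1)),('pilot',(383.3,206.2),(280.5,215.9))]:
    X,e=tri([(ps,Ws,a),(pd,Wd,b)]); print(n,np.round(X,1),np.round(e,1))
print(onplane(pw,Ww,(376,241),79))
for z in(0,50,62,79): print(z,proj(pw,Ww,[624.5,0,z]))
E
```

```text
hubtop [497.3 284.9  58.4] [1.5 1.5]
griptop [481.1 369.  118.3] [1.4 1.4]
pilot [562.5  64.3  77.7] [1.6 1.6]
[[561.51530704  60.35410931  79.        ]]
0 [[317.47515721 169.92076704]]
50 [[317.42862144 179.76246265]]
62 [[317.41541133 182.55829811]]
79 [[317.39501357 186.87715799]]
```

Emit:
drive_tool(
  moves=[
    [[1,-0.036,0.016,0,0,0,0],[1,-0.036,0.016,0,0,0,0],[1,-0.036,0.016,0,0,0,0],[1,-0.036,0.016,0,0,0,0],[1,-0.036,0.016,0,0,0,0],[1,-0.036,0.016,0,0,0,0],[1,-0.036,0.016,0,0,0,0],[1,-0.031,0.016,0,0,0,0],[1,0,0,0,0,0,-0.14],[1,0,0,0,0,0,-0.03],[1,0,0,0,0,0,0]],
  ],
)

```text
clock: 1.25
position: [489.7, 293.3, 188.8]
ee_rot: [0.766, -0.643, -0.002, 0.004]
contact_force: [1.1, -0.3, -0.0]
gripper_width: 85.5
```

Run:
```python
from h import *
im,d,p,W=keep('wrist','w1'); s=arm.read_state(); print(s['clock'],s['position'],s['joints'],R.from_quat(s['ee_rot']).as_matrix().round(3).tolist())
save('w1c',cv2.resize(im[80:330,170:470],(720,600),interpolation=cv2.INTER_CUBIC))
```

```text
1.3 [489.81283255 293.15670459 188.73297837] [ 0.82038885  0.30245752 -0.12757066 -0.00477514 -1.14945255 -0.64533581] [[0.172, -0.985, -0.009], [-0.985, -0.172, -0.003], [0.002, 0.01, -1.0]]
```

View pics/w1c.png

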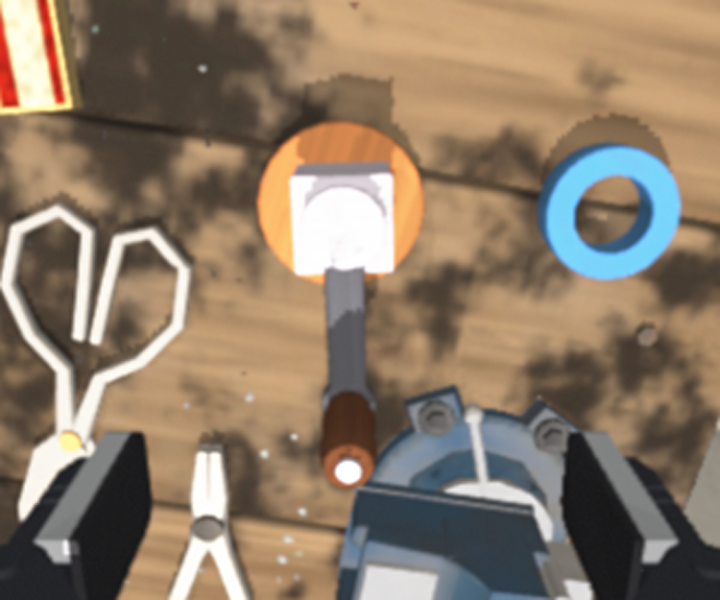

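The wrist view shows the hub top at crop (343,226), which is full-image (313,174), on the orange base. The arm runs down to the grip top at crop (348,470). The tape roll and the vise are well clear of where the fingers will go. Next I measure the hub precisely.

```bash
cat >> h.py <<'E'
def cloud(im,d,p,W):
    v,u=np.mgrid[0:400,0:640]; uv=np.c_[u.ravel(),v.ravel()].astype(float)
    X=bydepth(p,W,uv,d.ravel()); return X.reshape(400,640,3)
def tool(W_s):
    pass
E
python3 - <<'E'
from h import *
im,d,p,W=load('w1'); X=cloud(im,d,p,W)
hsv=cv2.cvtColor(im,cv2.COLOR_RGB2HSV)
roi=np.zeros((400,640),bool); roi[130:210,270:350]=1
top=roi&(X[...,2]>45)&(X[...,2]<75)&(d>0)&(hsv[...,1]<60)
print(top.sum(), np.percentile(X[top][:,2],[5,25,50,75,95]))
m=top.astype(np.uint8); r=cv2.minAreaRect(np.argwhere(m)[:,::-1].astype(np.float32)); print(r)
n,lab,st,ce=cv2.connectedComponentsWithStats(m); print(st,ce)
# grip
g=np.zeros_like(roi); g[220:300,290:350]=1
gr=g&(X[...,2]>112)&(X[...,2]<125)&(d>0); print('grip',gr.sum(),X[gr].mean(0), np.argwhere(gr).mean(0)[::-1])
# base orange
b=roi.copy(); b[120:220,265:360]=1
o=b&(hsv[...,0]<18)&(hsv[...,1]>120)&(X[...,2]>5)&(X[...,2]<20); c=np.argwhere(o)[:,::-1].astype(np.float32)
h=cv2.convexHull(c)[:,0]; Y=onplane(p,W,h,12); (cx,cy),rad=cv2.minEnclosingCircle(Y[:,:2].astype(np.float32)); print('base',cx,cy,rad)
q=X[top]; hull=cv2.minAreaRect(onplane(p,W,np.argwhere(top)[:,::-1].astype(float),52)[:,:2].astype(np.float32)); print('top rect',hull)
v=(d>0)&(X[...,2]>30)&(X[...,2]<200); 
V=X[250:330,310:440]; print('vise zmax',V[...,2].max())
E
```

```text
1943 [50.87464067 52.17615228 61.15218889 61.94287125 62.74941096]
((312.0, 180.0), (58.0, 40.0), 90.0)
[[     0      0    640    400 254057]
 [   292    151     41     59   1943]] [[319.5555643  199.67884372]
 [312.23468863 176.11528564]]
grip 325 [478.94409764 366.68295627 115.1876425 ] [314.58461538 272.88307692]
base 497.44537353515625 284.6791687011719 41.629520416259766
top rect ((494.5657653808594, 293.7333068847656), (43.360897064208984, 64.338134765625), 10.793758392333984)
vise zmax 368.33986022992025
```

Run:
```python
from h import *
im,d,p,W=load('w1'); X=cloud(im,d,p,W)
hsv=cv2.cvtColor(im,cv2.COLOR_RGB2HSV)
roi=np.zeros((400,640),bool); roi[130:210,270:350]=1
f=roi&(abs(X[...,2]-52)<2.5)&(d>0)&(hsv[...,1]<60)
for r in range(148,200): 
    k=np.flatnonzero(f[r]); print(r,len(k),k.min() if len(k) else '',k.max() if len(k) else '',end=' | ')
print()
rows=[r for r in range(130,210) if f[r].sum() and np.ptp(np.flatnonzero(f[r]))>36]
m=np.zeros_like(f); m[rows]=f[rows]
Y=onplane(p,W,np.argwhere(m)[:,::-1].astype(float),52)[:,:2].astype(np.float32)
(c,sz,a)=cv2.minAreaRect(Y); print(c,sz,a)
s=arm.read_state(); Rm=R.from_quat(s['ee_rot']).as_matrix()
print('in tool',Rm.T@(np.array([*c,52])-s['position']))
```

```text
148 0   | 149 0   | 150 0   | 151 0   | 152 16 309 332 | 153 40 292 332 | 154 41 292 332 | 155 41 292 332 | 156 41 292 332 | 157 33 292 332 | 158 28 292 332 | 159 24 292 332 | 160 20 292 332 | 161 17 292 332 | 162 16 292 332 | 163 14 292 332 | 164 12 292 332 | 165 10 292 332 | 166 8 292 332 | 167 9 292 332 | 168 8 292 332 | 169 7 292 332 | 170 6 292 332 | 171 6 292 332 | 172 6 292 332 | 173 5 292 332 | 174 5 292 332 | 175 5 292 332 | 176 5 292 332 | 177 6 292 332 | 178 5 293 332 | 179 6 292 332 | 180 6 292 332 | 181 7 292 332 | 182 9 292 332 | 183 10 292 332 | 184 11 292 332 | 185 12 292 332 | 186 13 293 332 | 187 14 293 332 | 188 17 293 332 | 189 20 293 332 | 190 23 293 332 | 191 23 293 332 | 192 23 293 332 | 193 11 293 303 | 194 0   | 195 0   | 196 0   | 197 0   | 198 0   | 199 0   | 
(495.9870910644531, 284.80389404296875) (43.492740631103516, 42.67680740356445) 9.883092880249023
in tool [  9.05092974  -5.94941802 136.69851273]
```

Emit:
drive_tool(
  moves=[
    [[1,0.009,-0.006,0,0.01,-0.002,-0.01],[1,0,0,0.02,0,0,0],[1,0,0,0.03,0,0,0],[1,0,0,0.03,0,0,0],[1,0,0,0.03,0,0,0],[1,0,0,0.02,0,0,0],[1,0,0,0,0,0,0]],
  ],
)

```text
clock: 2.0
position: [502.9, 279.9, 56.2]
ee_rot: [0.766, -0.642, 0.001, -0.004]
contact_force: [-0.5, -0.2, -0.1]
gripper_width: 85.7
```

```bash
cat > st.py <<'E'
from h import *
s=arm.read_state(); Rm=R.from_quat(s['ee_rot']).as_matrix()
print(s['clock'],'pos',s['position'].round(2),'F',s['contact_force'].round(1),'T',s['wrist_torque'].round(3),'g',round(s['gripper_width'],1),'j',s['joints'].round(3))
print('R',Rm.round(4).tolist(),'yaw(-x) deg',np.degrees(np.arctan2(-Rm[1,0],-Rm[0,0])).round(2))
E
python3 st.py
python3 - <<'E'
from h import *
s=arm.read_state(); Rm=R.from_quat(s['ee_rot']).as_matrix()
print('hub in tool',Rm.T@(np.array([496,284.8,32])-s['position']))
E
```

```text
2.0 pos [502.95 279.92  56.17] F [-0.5 -0.2 -0.1] T [-0.051  0.048  0.025] g 85.7 j [ 0.791  0.433 -0.302  0.003 -0.828 -0.617]
R [[0.1748, -0.9846, 0.0069], [-0.9846, -0.1747, 0.0036], [-0.0023, -0.0074, -1.0]] yaw(-x) deg 100.07
hub in tool [-5.96703279  6.16707416 24.14103066]
```

Emit:
drive_tool(
  moves=[
    [[1,-0.005,0.005,0,-0.005,0.002,0],[1,0,0,0,0,0,0]],
  ],
)

```text
clock: 2.2
position: [498.3, 283.4, 57.4]
ee_rot: [0.766, -0.643, 0.001, -0.002]
contact_force: [1.1, -0.6, -0.0]
gripper_width: 85.3
```

```bash
cat >> st.py <<'E'
import sys
if len(sys.argv)>3: print('target in tool',(Rm.T@(np.array(list(map(float,sys.argv[1:4])))-s['position'])).round(2), 'tilt fix wx,wy',(Rm[2,1]).round(4),(-Rm[2,0]).round(4))
E
python3 st.py 496 284.8 16
```

```text
2.2 pos [498.26 283.38  57.37] F [ 1.1 -0.6 -0. ] T [ 0.008 -0.006 -0.016] g 85.3 j [ 0.801  0.43  -0.303  0.003 -0.834 -0.629]
R [[0.1731, -0.9849, 0.0035], [-0.9849, -0.1731, 0.001], [-0.0003, -0.0037, -1.0]] yaw(-x) deg 99.97
target in tool [-1.78  2.13 41.36] tilt fix wx,wy -0.0037 0.0003
```

Emit:
drive_tool(
  moves=[
    [[1,-0.001,0.002,0.02,-0.003,0,0],[1,0,0,0.016,0,0,0],[1,0,0,0,0,0,0]],
  ],
)

```text
clock: 2.5
position: [499.3, 287.0, 26.1]
ee_rot: [0.766, -0.643, 0.001, -0.006]
contact_force: [0.3, -0.4, 0.5]
gripper_width: 85.4
```

```bash
python3 st.py 496 284.8 16
```

```text
2.5 pos [499.35 286.98  26.06] F [ 0.3 -0.4  0.5] T [ 0.017  0.011 -0.005] g 85.4 j [ 0.803  0.471 -0.333  0.002 -0.755 -0.629]
R [[0.1744, -0.9846, 0.0091], [-0.9847, -0.1743, 0.0079], [-0.0062, -0.0104, -0.9999]] yaw(-x) deg 100.04
target in tool [ 1.63  3.78 10.01] tilt fix wx,wy -0.0104 0.0062
```

Emit:
drive_tool(
  moves=[
    [[1,0.001,0.003,0.005,-0.008,0.004,0],[1,0,0,0,0,0,0]],
  ],
)

```text
clock: 2.7
position: [497.8, 286.7, 23.4]
ee_rot: [0.766, -0.642, 0.0, -0.004]
contact_force: [-0.0, 0.4, -0.0]
gripper_width: 85.4
```

```bash
python3 st.py 496 284.8 16
```

```text
2.7 pos [497.78 286.65  23.42] F [-0.   0.4 -0. ] T [-0.051  0.031  0.001] g 85.4 j [ 0.804  0.475 -0.334  0.    -0.755 -0.629]
R [[0.1749, -0.9846, 0.0049], [-0.9846, -0.1749, 0.0051], [-0.0041, -0.0057, -1.0]] yaw(-x) deg 100.07
target in tool [1.54 2.11 7.4 ] tilt fix wx,wy -0.0057 0.0041
```

Emit:
drive_tool(
  moves=[
    [[1,0.002,0.002,0.007,-0.006,0.004,0],[1,0.001,0.001,0.003,-0.003,0.002,0]],
  ],
)

```text
clock: 2.9
position: [496.4, 284.1, 15.0]
ee_rot: [0.767, -0.642, -0.0, 0.0]
contact_force: [0.0, -0.5, -0.1]
gripper_width: 85.4
```

```bash
python3 st.py 496 284.8 16
```

```text
2.9 pos [496.39 284.15  14.97] F [ 0.  -0.5 -0.1] T [-0.003  0.033  0.02 ] g 85.4 j [ 0.803  0.486 -0.342 -0.    -0.743 -0.626]
R [[0.1754, -0.9845, -0.0002], [-0.9845, -0.1754, 0.0], [-0.0001, 0.0002, -1.0]] yaw(-x) deg 100.1
target in tool [-0.71  0.27 -1.03] tilt fix wx,wy 0.0002 0.0001
```

Aligned; tilt zero. Close on the hub.

Emit:
drive_tool(
  moves=[
    [[0.3,0,0,-0.001,0,0,0],[0.3,0,0,0,0,0,0],[0,0,0,0,0,0,0],[0,0,0,0,0,0,0],[0,0,0,0,0,0,0],[0,0,0,0,0,0,0]],
  ],
)

```text
clock: 3.5
position: [496.3, 284.0, 16.4]
ee_rot: [0.767, -0.642, -0.0, 0.0]
contact_force: [-0.7, -0.7, -1.4]
gripper_width: 15.5
```

```bash
python3 st.py 496 284.8 16
```

```text
3.5 pos [496.29 283.96  16.36] F [-0.7 -0.7 -1.4] T [-0.011 -0.105 -0.009] g 15.5 j [ 0.803  0.484 -0.34  -0.    -0.747 -0.626]
R [[0.1755, -0.9845, -0.0005], [-0.9845, -0.1755, -0.0004], [0.0003, 0.0006, -1.0]] yaw(-x) deg 100.11
target in tool [-0.88  0.14  0.36] tilt fix wx,wy 0.0006 -0.0003
```

Opening 15.5 mm isn't the hub's 44 mm, so I'll look.

```bash
python3 - <<'E'
from h import *
im,d,p,W=keep('wrist','w2'); 
im2,d2,p2,W2=keep('side','s2')
save('w2c',im[100:400,120:520]); save('s2c',cv2.resize(im2[170:320,300:500],(800,600)))
E
python3 st.py
```

```text
3.6 pos [496.29 283.94  16.35] F [-0.8 -0.7  0.8] T [-0.032  0.153 -0.064] g 15.1 j [ 0.803  0.484 -0.34  -0.    -0.747 -0.626]
R [[0.1756, -0.9845, -0.0005], [-0.9845, -0.1756, -0.0005], [0.0004, 0.0006, -1.0]] yaw(-x) deg 100.11
```

View pics/w2.png

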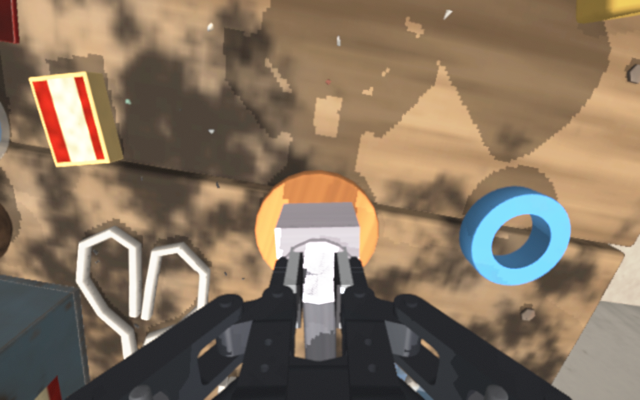

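View pics/s2c.png

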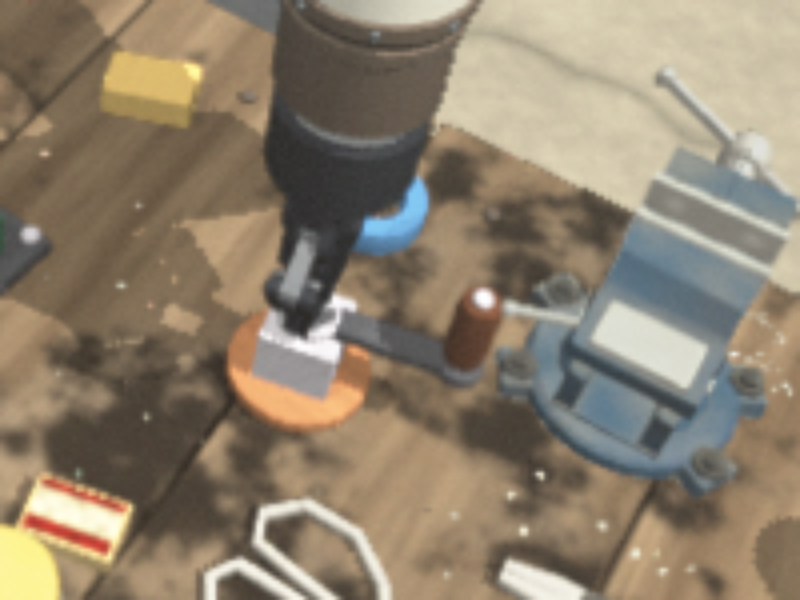

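Run:
```python
from h import *
im,d,p,W=load('w2'); X=cloud(im,d,p,W)
print(np.array(p['T_tool_cam']).round(2).tolist())
for u in [(290,265),(292,280),(347,265),(345,280),(318,215),(320,260),(285,235),(350,235),(318,250),(300,190),(270,300),(320,330),(290,200),(340,120)]: print(u,im[u[1],u[0]],X[u[1],u[0]].round(1))
im,d,p,W=load('s2'); X=cloud(im,d,p,W)
for c in [(300,310),(280,300),(320,300),(300,270),(295,375),(480,300),(260,380)]:
    u=(300+c[0]//4,170+c[1]//4); print('side',c,im[u[1],u[0]],X[u[1],u[0]].round(1))
save('w2c',cv2.resize(im*0+load('w2')[0],(640,400))); a=load('w2')[0][160:400,200:440]; save('w2d',cv2.resize(a,(600,600),interpolation=cv2.INTER_CUBIC))
```

```text
[[0.0, -0.95, -0.32, 82.29], [1.0, 0.0, -0.0, 0.77], [0.0, -0.32, 0.95, -179.45], [0.0, 0.0, 0.0, 1.0]]
(290, 265) [143 144 144] [510.3 274.5  75.3]
(292, 280) [138 139 139] [508.4 274.1  87.5]
(347, 265) [143 144 144] [484.8 270.1  75. ]
(345, 280) [140 140 141] [486.5 270.9  86.4]
(318, 215) [153 146 150] [499.3 263.6  34.8]
(320, 260) [252 251 252] [495.9 277.   61.8]
(285, 235) [231 225 228] [515.4 270.9  52.6]
(350, 235) [231 225 229] [482.  265.3  51.9]
(318, 250) [255 255 255] [497.9 271.6  61.9]
(300, 190) [223 145  84] [512.  257.8  11.1]
(270, 300) [40 42 45] [515.4 275.3 101. ]
(320, 330) [156 155 162] [488.1 320.1  61.6]
(290, 200) [219 141  82] [517.3 265.3  11.9]
(340, 120) [151 123  93] [494.5 211.5  -0.9]
side (300, 310) [49 46 44] [556.6 302.3 140.3]
side (280, 300) [67 67 67] [559.7 292.6 142.6]
side (320, 300) [59 57 58] [516.2 297.8  98.9]
side (300, 270) [166 168 168] [545.2 293.9 153.8]
side (295, 375) [154 150 151] [518.9 292.3  30.4]
side (480, 300) [251 250 251] [483.8 369.4 119.5]
side (260, 380) [237 175 126] [520.9 275.3   9.9]
```

View pics/w2d.png

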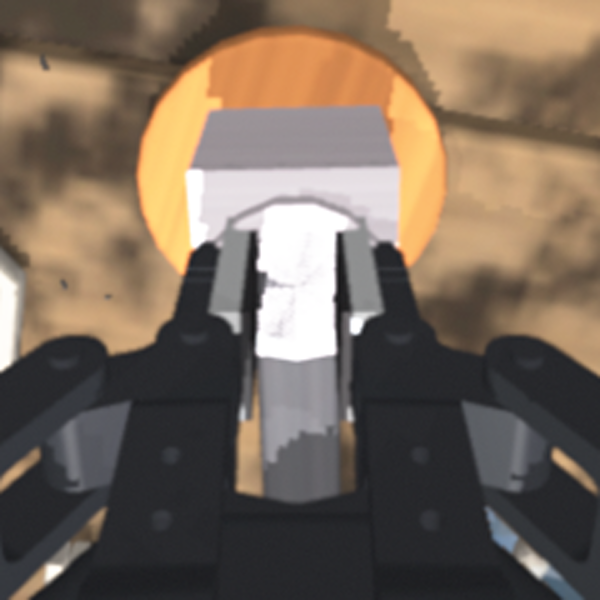

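Run:
```python
from h import *
for t in ['wrist0','w2']:
    im,d,p,W=load(t); T=np.array(p['T_tool_cam']); X=cloud(im,d,p,T)
    g=(d>0)&(X[...,2]<-5)&(abs(X[...,0])<40)
    if t=='w2': g&=(X[...,2]<-42)
    g[:230]=0
    P=X[g]; 
    for sgn in (1,-1):
        Q=P[P[:,1]*sgn>0]; o=np.argsort(-Q[:,2])[:2000:200]; print(t,sgn,Q[o].round(1).tolist())
```

```text
wrist0 1 [[-1.5, 43.6, -48.8], [11.3, 44.6, -56.2], [6.3, 43.5, -60.2], [11.9, 47.8, -63.4], [-7.5, 43.6, -66.5], [11.2, 48.0, -69.5], [8.1, 52.4, -72.3], [8.0, 53.5, -74.9], [6.0, 43.4, -77.4], [0.1, 43.3, -79.8]]
wrist0 -1 [[2.3, -42.6, -49.5], [6.5, -42.2, -56.3], [1.9, -42.1, -60.1], [7.7, -54.0, -63.4], [-1.6, -42.4, -66.5], [12.2, -46.8, -69.6], [-1.5, -42.4, -72.3], [1.6, -42.0, -74.9], [11.7, -43.7, -77.5], [5.9, -41.9, -79.9]]
w2 1 [[15.6, 6.6, -42.1], [16.3, 3.6, -44.6], [8.8, 15.6, -44.9], [-14.8, 6.9, -45.2], [6.2, 5.1, -45.4], [-26.0, 3.9, -45.5], [-36.6, 5.6, -45.7], [-29.0, 4.4, -45.9], [-3.2, 0.1, -46.2], [7.8, 21.1, -49.3]]
w2 -1 [[9.5, -14.1, -42.2], [5.7, -0.9, -44.6], [-32.4, -2.6, -45.0], [0.3, -4.5, -45.3], [-19.0, -1.5, -45.5], [-22.6, -4.7, -45.7], [8.8, -4.8, -46.0], [12.0, -12.1, -46.9], [7.8, -14.6, -53.0], [7.5, -18.6, -58.7]]
```

The depth at the fingertips shows the open tips at tool z ≈ -49 mm, not -13. The real tips therefore sit about 36 mm short of the reported TCP, and they closed just above the hub. I'll open, go lower by that amount in steps and check.

Emit:
drive_tool(
  moves=[
    [[1,0,0,0,0,0,0],[1,0,0,0,0,0,0],[1,0,0,0,0,0,0],[1,0,0,0,0,0,0],[1,0,0,0,0,0,0],[1,0,0,0.008,0,0,0],[1,0,0,0.008,0,0,0],[1,0,0,0,0,0,0]],
  ],
)

```text
clock: 4.4
position: [496.5, 284.0, -1.1]
ee_rot: [0.767, -0.642, 0.0, 0.0]
contact_force: [-0.1, 0.4, -0.8]
gripper_width: 84.9
```

```bash
python3 - <<'E'
from h import *
im,d,p,W=keep('wrist','w3'); save('w3d',im)
T=np.array(p['T_tool_cam']); X=cloud(im,d,p,T); Xw=cloud(im,d,p,W)
g=(d>0)&(abs(X[...,0])<30)&(abs(X[...,1])>38)&(abs(X[...,1])<60)&(Xw[...,2]>25); g[:200]=0
P=Xw[g];Q=X[g]; o=np.argsort(P[:,2])[:300:40]; print(P[o].round(1).tolist(),Q[o].round(1).tolist())
E
python3 st.py 496 284.8 -28
```

```text
[[537.1, 298.2, 48.0], [454.7, 272.9, 49.8], [452.4, 284.0, 50.8], [454.3, 274.4, 51.6], [539.4, 285.4, 52.2], [451.1, 264.3, 52.9], [539.3, 283.0, 53.4], [455.5, 267.2, 53.8]] [[-6.8, -42.4, -49.1], [3.7, 43.2, -50.8], [-7.7, 43.5, -51.9], [2.0, 43.3, -52.7], [6.2, -42.5, -53.3], [11.5, 48.2, -54.0], [8.5, -41.9, -54.5], [9.4, 43.4, -54.9]]
4.45 pos [496.78 284.23  -0.68] F [ 0.8 -0.1  0.6] T [-0.002  0.031 -0.024] g 85.2 j [ 0.803  0.508 -0.354  0.    -0.708 -0.626]
R [[0.1756, -0.9845, 0.0004], [-0.9845, -0.1756, 0.0002], [-0.0001, -0.0004, -1.0]] yaw(-x) deg 100.12
target in tool [-0.69  0.68 27.32] tilt fix wx,wy -0.0004 0.0001
```

View pics/w3.png

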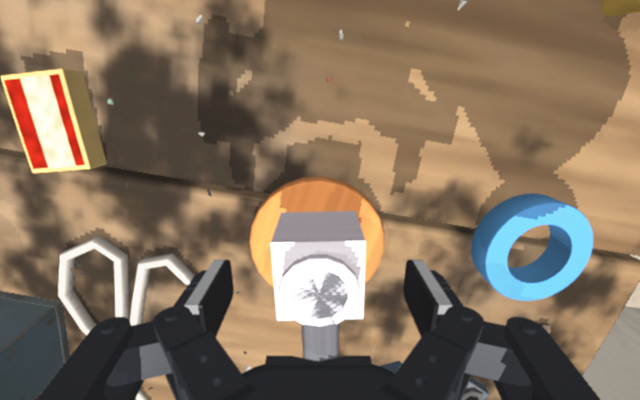

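Emit:
drive_tool(
  moves=[
    [[1,0,0,0.01,0,0,0],[1,0,0,0.008,0,0,0],[1,0,0,0,0,0,0]],
  ],
)

```text
clock: 4.75
position: [496.8, 284.2, -20.4]
ee_rot: [0.767, -0.642, 0.0, -0.0]
contact_force: [0.0, 0.2, -0.2]
gripper_width: 85.5
```

```bash
python3 st.py 496 284.8 -25
```

```text
4.75 pos [496.8  284.24 -20.39] F [ 0.   0.2 -0.2] T [0.004 0.003 0.006] g 85.5 j [ 0.803  0.537 -0.368  0.    -0.665 -0.626]
R [[0.1757, -0.9844, 0.0004], [-0.9844, -0.1757, 0.0001], [0.0, -0.0004, -1.0]] yaw(-x) deg 100.12
target in tool [-0.69  0.69  4.61] tilt fix wx,wy -0.0004 -0.0
```

Now a careful centring, then close.

Emit:
drive_tool(
  moves=[
    [[1,-0.001,0.001,0.004,0,0,0],[0.5,0,0,0,0,0,0],[0,0,0,0,0,0,0],[0,0,0,0,0,0,0],[0,0,0,0,0,0,0],[0,0,0,0,0,0,0]],
  ],
)

```text
clock: 5.35
position: [495.8, 285.4, -24.7]
ee_rot: [0.767, -0.642, 0.0, -0.0]
contact_force: [0.4, -0.3, -2.3]
gripper_width: 43.3
```

```bash
python3 st.py 496 284.8 -25
python3 - <<'E'
from h import *
im,d,p,W=keep('wrist','w4')
T=np.array(p['T_tool_cam']); X=cloud(im,d,p,T); Xw=cloud(im,d,p,W)
for u in [(283,235),(290,235),(350,235),(320,235),(318,225)]: print(u,im[u[1],u[0]],X[u[1],u[0]].round(1),Xw[u[1],u[0]].round(1))
E
```

```text
5.35 pos [495.84 285.38 -24.72] F [ 0.4 -0.3 -2.3] T [ 0.009 -0.153 -0.007] g 43.3 j [ 0.806  0.543 -0.373  0.001 -0.654 -0.629]
R [[0.176, -0.9844, 0.0009], [-0.9844, -0.176, 0.0004], [-0.0002, -0.0009, -1.0]] yaw(-x) deg 100.14
target in tool [ 0.6  -0.05  0.28] tilt fix wx,wy -0.0009 0.0002
(283, 235) [160 153 157] [ 21.5 -16.1 -47.6] [515.4 267.1  22.9]
(290, 235) [160 152 156] [ 21.9 -12.7 -48.4] [512.1 266.1  23.7]
(350, 235) [160 151 156] [ 22.5  15.7 -49.7] [484.3 260.5  24.9]
(320, 235) [160 152 157] [ 21.9   1.6 -48.5] [498.1 263.5  23.7]
(318, 225) [205 156 132] [ 22.2   0.6 -37. ] [499.1 263.4  12.3]
```

View pics/w4.png

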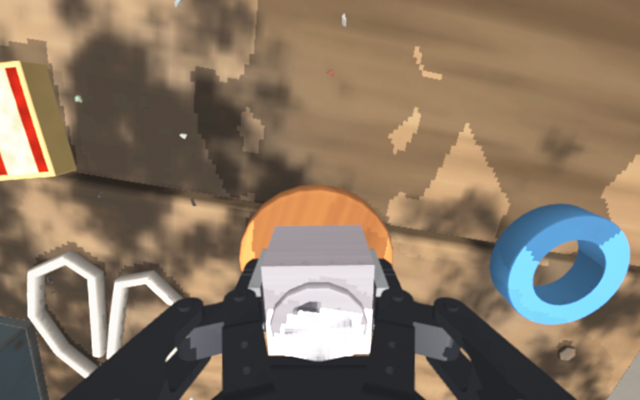

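Gripped at 43.3 mm. The near hub wall is at tool x = 22, so the hub axis is at tool x ≈ 0, and its underside is at tool z ≈ -36.7. Lift.

Emit:
drive_tool(
  moves=[
    [[0,0,0,-0.01,0,0,0],[0,0,0,-0.01,0,0,0],[0,0,0,-0.01,0,0,0],[0,0,0,-0.02,0,0,0],[0,0,0,-0.02,0,0,0],[0,0,0,-0.02,0,0,0],[0,0,0,0,0,0,0]],
  ],
)

```text
clock: 6.1
position: [493.5, 283.4, 70.3]
ee_rot: [0.766, -0.643, -0.001, 0.002]
contact_force: [1.1, 0.8, -4.3]
gripper_width: 43.7
```

```bash
python3 st.py 562 61 80;python3 - <<'E'
from h import *
im,d,p,W=keep('side','s5'); save('s5c',cv2.resize(im[150:330,240:520],(800,514)))
E
```

```text
6.1 pos [493.48 283.44  70.35] F [ 1.1  0.8 -4.3] T [ 0.047 -0.113 -0.045] g 43.7 j [ 0.805  0.412 -0.292 -0.001 -0.871 -0.629]
R [[0.1743, -0.9847, -0.0037], [-0.9847, -0.1743, -0.0024], [0.0017, 0.004, -1.0]] yaw(-x) deg 100.04
target in tool [231.   -28.66  -9.37] tilt fix wx,wy 0.004 -0.0017
```

View pics/s5c.png

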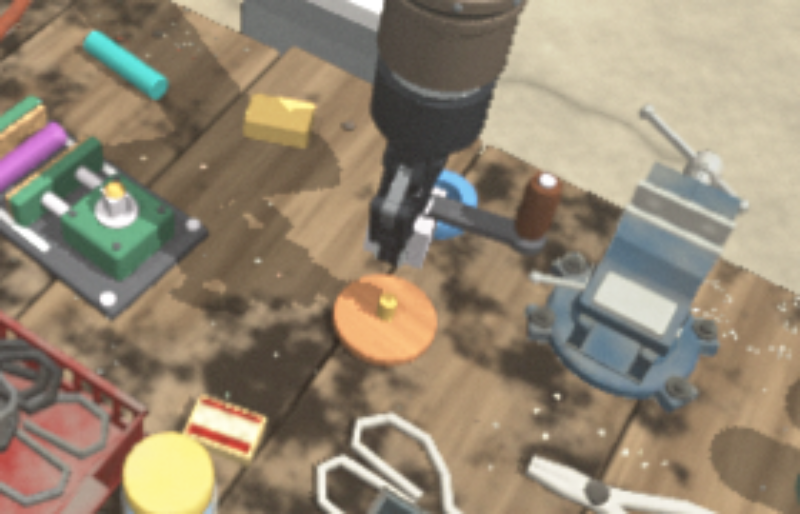

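Crank is off the peg and held straight. Side crop (388,299) shows the bare brass peg. Next I approach the clamp so the wrist camera sees the square ahead of the hub.

Emit:
drive_tool(
  moves=[
    [[0,0.03,-0.005,-0.003,0.003,-0.001,0],[0,0.035,-0.005,0,0,0,0],[0,0.035,-0.005,0,0,0,0],[0,0.035,-0.005,0,0,0,0],[0,0.02,-0.004,0,0,0,0],[0,0,0,0,0,0,0]],
  ],
)

```text
clock: 6.75
position: [537.8, 127.5, 65.0]
ee_rot: [0.766, -0.642, -0.004, 0.008]
contact_force: [0.0, 0.1, -4.7]
gripper_width: 43.5
```

```bash
python3 st.py 562 61 80;python3 - <<'E'
from h import *
im,d,p,W=keep('wrist','w5'); save('w5c',cv2.resize(im[0:240,200:440],(600,600),interpolation=cv2.INTER_CUBIC))
im,d,p,W=load('s5'); print('peg',onplane(p,W,(375.8,254.6),34))
E
```

```text
6.75 pos [537.85 127.53  64.97] F [ 0.   0.1 -4.7] T [ 0.027  0.016 -0.003] g 43.5 j [ 0.525  0.402 -0.326 -0.003 -0.861 -0.347]
R [[0.1744, -0.9845, -0.0172], [-0.9847, -0.1743, -0.0071], [0.004, 0.0182, -0.9998]] yaw(-x) deg 100.05
target in tool [ 69.78 -11.91 -14.97] tilt fix wx,wy 0.0182 -0.004
peg [[497.78564658 287.10013945  34.        ]]
```

View pics/w5.png

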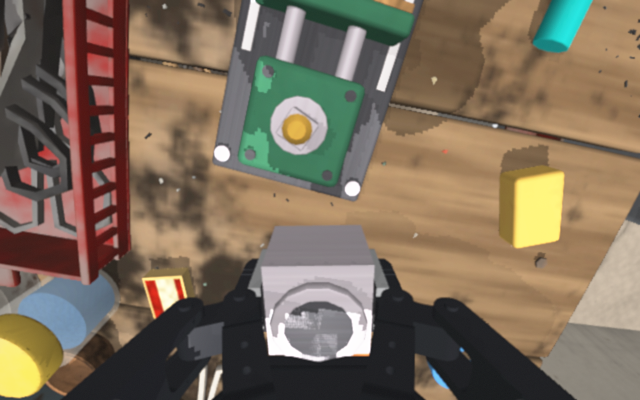

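Run:
```python
from h import *
im,d,p,W=load('w5'); a=cv2.resize(im[85:170,250:345],(760,680)[:2],interpolation=cv2.INTER_CUBIC)[:600]; save('w5z',a)
X=cloud(im,d,p,W)
g=(d>0)&(X[...,2]>66); g[:80]=0;g[170:]=0;g[:,:260]=0;g[:,340:]=0
print(g.sum(),np.percentile(X[g][:,2],[5,50,95]))
top=g&(X[...,2]>77); print('pilot',X[top].mean(0),top.sum(),np.argwhere(top).mean(0)[::-1])
sq=g&(abs(X[...,2]-72)<3); print(sq.sum(),X[sq].mean(0))
for r in range(100,160): print(r,' '.join(f'{X[r,c,2]:3.0f}' for c in range(268,330,2)))
```

```text
991 [73.06046947 77.59672576 80.59806372]
pilot [560.71543157  62.49517636  79.17303938] 564 [296.5248227  129.08687943]
260 [560.81760763  61.40229251  73.66797128]
100  48  48  50  49  48  47  48  49  48  52  53  51  52  52  51  52  52  51  52  52  52  52  50  48  48  48  48  48  49  48  48
101  48  48  48  47  46  47  48  47  53  51  51  52  53  51  52  52  51  53  52  53  52  52  52  49  48  48  48  48  48  49  48
102  49  47  48  48  48  49  48  52  52  51  53  52  51  52  52  53  52  52  53  53  52  51  52  51  48  48  48  49  48  48  47
103  49  47  48  48  48  49  49  52  53  52  50  52  52  53  52  53  52  53  52  52  52  52  51  52  49  48  48  47  47  48  48
104  48  48  48  46  48  48  51  53  52  53  52  52  51  53  51  51  52  52  52  52  53  51  52  52  52  49  47  50  48  49  48
105  49  46  48  48  48  48  52  53  52  52  52  52  51  52  52  54  52  52  53  53  51  52  51  53  52  52  48  48  48  47  48
106  47  48  48  48  48  52  52  52  52  51  52  52  52  52  52  53  52  53  52  52  52  52  52  51  53  52  47  48  48  49  49
107  48  48  47  48  51  52  52  53  5
[... 6045 characters left out ...]
  48  49  46  48  49  47  49  49  48  49  47  48  49  47 245
155  48  47  47  48  47  47  47  48  48  48  49  48  48  48  48  48  48  48  48  49  48  47  48  47  48  48  48  48  47  47  49
156  48  48  48  48  48  48  48  49  47  48  49  48  48  47  48  48  49  49  47  47  47  48  48  48  48  49  48  49  48  48  48
157  47  46  49  49  48  48  48  47  48  47  47  47  48  48  48  47  48  47  48  48  47  48  48  48  48  48  48  49  50  48  47
158  47  49 245  48  47  48  49  48  49  48  48  48  48  46  48  48  47  47  48  49  47  48  48  47  47  48  48  48  48  48  48
159  48  47  47  46  48  48  48  47  48  48  48  48  48  48  47  47  48  48  47  49  48  47  48  48  48  48  49  49  49  48  49
```

View pics/w5z.png

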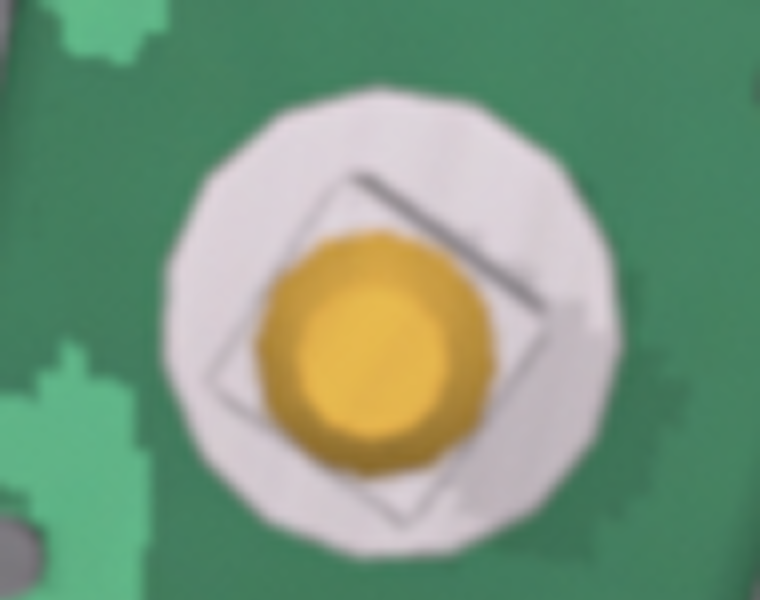

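Run:
```python
from h import *
im,d,p,W=load('w5'); X=cloud(im,d,p,W)
C=np.array([(350,172),(548,308),(405,528),(210,380)])/8+[250-0.44,85-.44]
Y=onplane(p,W,C,74)[:,:2]; print(Y.round(1),Y.mean(0))
e=np.diff(np.vstack([Y,Y[:1]]),axis=0); print(np.linalg.norm(e,axis=1).round(1),np.degrees(np.arctan2(e[:,1],e[:,0])).round(1), (np.degrees(np.arctan2(e[:,1],e[:,0]))%90).round(1))
g=(d>0)&(X[...,2]>71)&(X[...,2]<90); g[:80]=0;g[170:]=0;g[:,:260]=0;g[:,340:]=0
m=cv2.morphologyEx(g.astype(np.uint8),cv2.MORPH_OPEN,np.ones((3,3)))
print(cv2.minAreaRect(onplane(p,W,np.argwhere(m)[:,::-1].astype(float),74)[:,:2].astype(np.float32)))
c2=np.array([(373,365)])/8+[250-.44,85-.44]; print('pilot top',onplane(p,W,c2,80))
# own hub now in tool: side wall near & top
T=np.array(p['T_tool_cam']); XT=cloud(im,d,p,T)
print([XT[240,c].round(1).tolist() for c in (275,300,320,340,362)])
f=(XT[...,2]>-80)&(XT[...,2]<-74)&(d>0); f[:230]=0;f[370:]=0;f[:,:250]=0;f[:,390:]=0; print(f.sum(),XT[f].min(0),XT[f].max(0),np.median(XT[f],0))
# jaw/clamp yaw: gearbox green
```

```text
[[564.5  51.2]
 [549.8  57.7]
 [557.1  74.3]
 [572.   66.5]] [560.81852376  62.41552483]
[16.1 18.1 16.8 17. ] [ 156.2   66.3  -27.7 -115.9] [66.2 66.3 62.3 64.1]
((560.8449096679688, 62.4501953125), (17.39703941345215, 17.04216957092285), 64.63246154785156)
pilot top [[560.77731542  62.99808122  80.        ]]
[[21.6, -19.2, -53.2], [21.8, -7.6, -53.7], [22.1, 1.5, -54.3], [22.4, 10.6, -55.0], [22.5, 20.6, -55.3]]
4576 [-23.32895309 -27.0749425  -79.97868756] [ 23.04332595  28.80789459 -74.0102157 ] [ 14.11455607   1.04491987 -76.47517506]
```

The square stands at 64.6° (mod 90°). The shaft axis is at (560.8, 62.5), with the square's top at z 74, the collar at 52 and the pilot top at 80, all matching the given sizes. I'll turn the crank anticlockwise by 54.6° so its arm points to 154.6°, which leaves wrist range for the clockwise turn.

Emit:
drive_tool(
  moves=[
    [[0,0,0,-0.004,0.015,-0.003,0],[0,0,0,0,0,0,-0.14],[0,0,0,0,0,0,-0.14],[0,0,0,0,0,0,-0.14],[0,0,0,0,0,0,-0.14],[0,0,0,0,0,0,-0.14],[0,0,0,0,0,0,-0.14],[0,0,0,0,0,0,0]],
  ],
)

```text
clock: 7.6
position: [531.9, 135.3, 67.2]
ee_rot: [0.967, -0.253, -0.002, 0.001]
contact_force: [-0.4, 0.4, -3.4]
gripper_width: 43.7
```

```bash
python3 st.py 560.8 62.5 55
```

```text
7.6 pos [531.9  135.26  67.16] F [-0.4  0.4 -3.4] T [ 0.008 -0.09   0.048] g 43.7 j [ 0.543  0.387 -0.344 -0.003 -0.844  0.518]
R [[0.8718, -0.4898, -0.005], [-0.4898, -0.8718, -0.0003], [-0.0042, 0.0027, -1.0]] yaw(-x) deg 150.67
target in tool [60.89 49.24 12.04] tilt fix wx,wy 0.0027 0.0042
```

Emit:
drive_tool(
  moves=[
    [[0,0.03,0.024,0,0,0,0],[0,0.022,0.019,0,0,0,0],[0,0,0,0,0.002,0.003,-0.065],[0,0,0,0,0,0,0]],
  ],
)

```text
clock: 8.0
position: [556.1, 74.7, 67.2]
ee_rot: [0.975, -0.223, 0.0, -0.001]
contact_force: [-0.3, 0.1, -4.7]
gripper_width: 43.4
```

```bash
python3 st.py 560.8 62.5 55
```

```text
8.0 pos [556.08  74.72  67.2 ] F [-0.3  0.1 -4.7] T [ 0.022 -0.103  0.013] g 43.4 j [ 0.422  0.402 -0.319 -0.001 -0.849  0.699]
R [[0.9001, -0.4356, 0.0004], [-0.4356, -0.9001, 0.0014], [-0.0002, -0.0014, -1.0]] yaw(-x) deg 154.17
target in tool [ 9.58  8.95 12.19] tilt fix wx,wy -0.0014 0.0002
```

Emit:
drive_tool(
  moves=[
    [[0,0.008,0.007,0,-0.001,0,-0.007],[0,0.001,0.001,0,0,0,0],[0,0,0,0,0,0,0]],
  ],
)

```text
clock: 8.3
position: [560.6, 64.3, 67.2]
ee_rot: [0.975, -0.222, -0.0, -0.0]
contact_force: [-0.6, -0.5, -4.0]
gripper_width: 43.4
```

```bash
python3 st.py 560.8 62.5 55
```

```text
8.3 pos [560.62  64.28  67.23] F [-0.6 -0.5 -4. ] T [-0.025  0.015  0.01 ] g 43.4 j [ 0.401  0.407 -0.311 -0.001 -0.853  0.723]
R [[0.9018, -0.4322, 0.0001], [-0.4322, -0.9018, 0.0006], [-0.0002, -0.0006, -1.0]] yaw(-x) deg 154.4
target in tool [ 0.93  1.54 12.23] tilt fix wx,wy -0.0006 0.0002
```

Emit:
drive_tool(
  moves=[
    [[0,0.001,0.0015,0.01,-0.001,0,-0.004],[0,0,0,0,0,0,0]],
  ],
)

```text
clock: 8.5
position: [560.6, 62.9, 56.4]
ee_rot: [0.976, -0.22, -0.0, 0.0]
contact_force: [-0.8, -0.6, -4.8]
gripper_width: 43.0
```

```bash
python3 st.py 560.8 62.5 55
python3 - <<'E'
from h import *
a=keep('side','s6')[0]; b=keep('scene','c6')[0]
save('m6',np.hstack([cv2.resize(a[160:280,210:330],(400,400)),cv2.resize(b[140:260,320,None].repeat(1,1) if 0 else b[140:260,320:440],(400,400))]))
E
```

```text
8.5 pos [560.62  62.88  56.41] F [-0.8 -0.6 -4.8] T [-0.077  0.061  0.006] g 43.0 j [ 0.399  0.42  -0.322 -0.    -0.828  0.729]
R [[0.9034, -0.4288, -0.0005], [-0.4288, -0.9034, -0.0001], [-0.0004, 0.0003, -1.0]] yaw(-x) deg 154.61
target in tool [0.33 0.26 1.41] tilt fix wx,wy 0.0003 0.0004
```

View pics/m6.png

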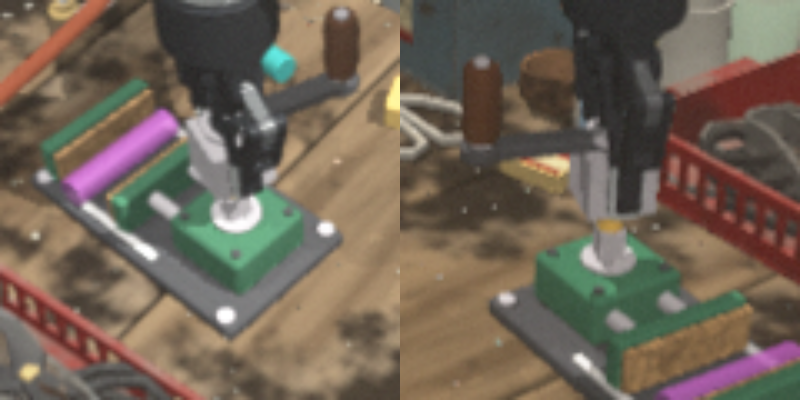

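Hub sits over the shaft in both views. Descend gently.

Emit:
drive_tool(
  moves=[
    [[0,0.0003,0.0003,0.008,0,0,0],[0,0,0,0.004,0,0,0],[0,0,0,0.003,0,0,0],[0,0,0,0,0,0,0]],
  ],
)

```text
clock: 9.0
position: [562.2, 63.1, 41.4]
ee_rot: [0.976, -0.219, 0.001, -0.0]
contact_force: [0.3, -0.4, -3.6]
gripper_width: 43.3
```

```bash
python3 st.py 560.8 62.5 37.3
```

```text
9.0 pos [562.22  63.14  41.41] F [ 0.3 -0.4 -3.6] T [-0.019 -0.017  0.01 ] g 43.3 j [ 0.399  0.441 -0.336  0.001 -0.792  0.729]
R [[0.9038, -0.4279, 0.0025], [-0.4279, -0.9038, 0.0003], [0.0021, -0.0014, -1.0]] yaw(-x) deg 154.66
target in tool [-1.02  1.19  4.11] tilt fix wx,wy -0.0014 -0.0021
```

Emit:
drive_tool(
  moves=[
    [[0,-0.001,0.001,0.003,-0.001,-0.002,0],[0,0,0,0.001,0,0,0]],
  ],
)

```text
clock: 9.2
position: [561.0, 62.7, 37.2]
ee_rot: [0.976, -0.219, 0.0, -0.0]
contact_force: [-0.4, 0.4, -4.9]
gripper_width: 43.4
```

```bash
python3 st.py 560.8 62.5 37.3
```

```text
9.2 pos [560.98  62.7   37.2 ] F [-0.4  0.4 -4.9] T [-0.073 -0.019 -0.02 ] g 43.4 j [ 0.398  0.445 -0.341 -0.    -0.784  0.731]
R [[0.9039, -0.4278, 0.0004], [-0.4278, -0.9039, 0.0003], [0.0002, -0.0005, -1.0]] yaw(-x) deg 154.67
target in tool [-0.07  0.26 -0.1 ] tilt fix wx,wy -0.0005 -0.0002
```

At the square's top level with no load. Continue 2–3 mm at a time.

Emit:
drive_tool(
  moves=[
    [[0,0,0,0.002,0,0,0],[0,0,0,0.002,0,0,0]],
  ],
)

```text
clock: 9.4
position: [561.3, 62.8, 33.3]
ee_rot: [0.976, -0.219, 0.001, -0.0]
contact_force: [-0.2, -0.5, -4.2]
gripper_width: 43.5
```

```bash
python3 st.py 560.8 62.5 15.3
```

```text
9.4 pos [561.31  62.78  33.26] F [-0.2 -0.5 -4.2] T [-0.017 -0.031 -0.034] g 43.5 j [ 0.398  0.451 -0.345 -0.    -0.774  0.731]
R [[0.9039, -0.4278, 0.0013], [-0.4278, -0.9039, 0.0006], [0.0009, -0.0011, -1.0]] yaw(-x) deg 154.67
target in tool [-0.36  0.49 17.96] tilt fix wx,wy -0.0011 -0.0009
```

Emit:
drive_tool(
  moves=[
    [[0,-0.0003,0.0004,0.004,-0.001,-0.001,0],[0,0,0,0.004,0,0,0],[0,0,0,0.002,0,0,0]],
  ],
)

```text
clock: 9.7
position: [561.0, 62.6, 22.6]
ee_rot: [0.976, -0.219, 0.0, -0.0]
contact_force: [0.3, 0.5, -4.2]
gripper_width: 43.4
```

```bash
python3 st.py 560.8 62.5 15.3
```

```text
9.7 pos [561.    62.62  22.57] F [ 0.3  0.5 -4.2] T [-0.041 -0.042 -0.008] g 43.4 j [ 0.398  0.465 -0.354 -0.    -0.751  0.731]
R [[0.9039, -0.4278, 0.0003], [-0.4278, -0.9039, 0.0003], [0.0002, -0.0004, -1.0]] yaw(-x) deg 154.67
target in tool [-0.14  0.19  7.27] tilt fix wx,wy -0.0004 -0.0002
```

Emit:
drive_tool(
  moves=[
    [[0,0,0,0.003,0,0,0],[0,0,0,0.002,0,0,0],[0,0,0,0.001,0,0,0]],
  ],
)

```text
clock: 10.0
position: [561.0, 62.6, 15.7]
ee_rot: [0.976, -0.219, -0.0, -0.0]
contact_force: [-0.3, 0.4, -3.6]
gripper_width: 43.7
```

```bash
python3 st.py 560.8 62.5 15.3
```

```text
10.0 pos [561.    62.61  15.71] F [-0.3  0.4 -3.6] T [-0.066 -0.109  0.047] g 43.7 j [ 0.398  0.475 -0.36  -0.    -0.736  0.731]
R [[0.9039, -0.4277, -0.0], [-0.4277, -0.9039, 0.0001], [-0.0, -0.0001, -1.0]] yaw(-x) deg 154.68
target in tool [-0.13  0.18  0.41] tilt fix wx,wy -0.0001 0.0
```

Emit:
drive_tool(
  moves=[
    [[0,0,0,0.001,0,0,0],[0,0,0,0.001,0,0,0]],
  ],
)

```text
clock: 10.2
position: [561.0, 62.6, 15.2]
ee_rot: [0.976, -0.219, 0.0, 0.0]
contact_force: [-4.1, -0.7, 6.4]
gripper_width: 43.3
```

```bash
python3 st.py 560.8 62.5 15.3
python3 - <<'E'
from h import *
a=keep('side','s7')[0]; b=keep('scene','c7')[0]
save('m7',np.hstack([cv2.resize(a[160:280,210:330],(400,400)),cv2.resize(b[140:260,320:440],(400,400))]))
E
```

```text
10.2 pos [561.04  62.57  15.25] F [-4.1 -0.7  6.4] T [0.178 1.156 0.008] g 43.3 j [ 0.398  0.476 -0.361  0.001 -0.735  0.731]
R [[0.9043, -0.427, -0.0001], [-0.427, -0.9043, -0.0005], [0.0002, 0.0005, -1.0]] yaw(-x) deg 154.72
target in tool [-0.18  0.16 -0.05] tilt fix wx,wy 0.0005 -0.0002
```

View pics/m7.png

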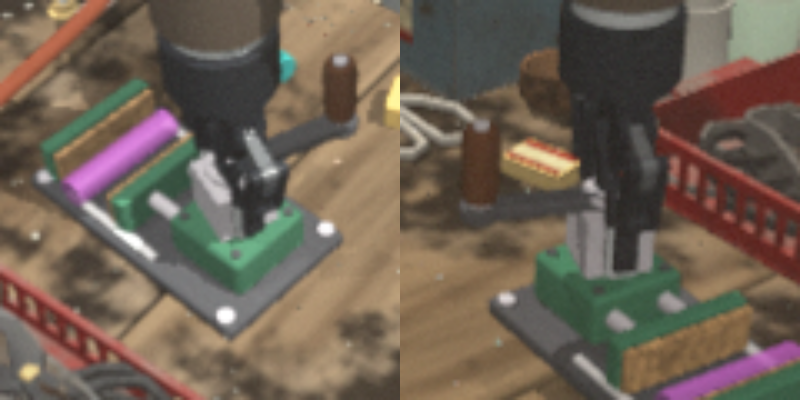

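Seated on the collar: force came up at z 15.25, where 15.3 was predicted. Now I turn clockwise in stages, watching the torque.

Emit:
drive_tool(
  moves=[
    [[0,0,0,-0.0004,0,0,0.1],[0,0,0,0,0,0,0.12],[0,0,0,0,0,0,0.12],[0,0,0,0,0,0,0.12]],
  ],
)

```text
clock: 10.7
position: [561.9, 63.2, 15.7]
ee_rot: [0.897, -0.442, 0.001, -0.001]
contact_force: [-1.0, 0.4, -0.4]
gripper_width: 43.7
```

```bash
python3 st.py 560.9 62.5 15.3
```

```text
10.7 pos [561.93  63.16  15.71] F [-1.   0.4 -0.4] T [-0.025  0.454  0.216] g 43.7 j [ 0.399  0.475 -0.361  0.001 -0.732  0.255]
R [[0.609, -0.7931, 0.0031], [-0.7931, -0.609, 0.0007], [0.0013, -0.0029, -1.0]] yaw(-x) deg 127.52
target in tool [-0.11  1.22  0.41] tilt fix wx,wy -0.0029 -0.0013
```

Run:
```python
from h import *
im,d,p,W=load('wrist0')
a=np.array([(110,98),(378,122),(90,250),(345,275)])/3+[310,70]
Y=onplane(p,W,a,47)[:,:2]; print(Y.round(1)); 
u=Y[1]-Y[0];u/=np.linalg.norm(u); n=np.array([-u[1],u[0]]); print((Y-Y[0])@n, 'shaft',(np.array([560.8,62.5])-Y[0])@n, 'yaw',np.degrees(np.arctan2(u[1],u[0])))
```

```text
[[594.3 -81.1]
 [500.8 -73.6]
 [600.1 -28.7]
 [506.6 -19.8]]
[ 0.00000000e+00 -8.03664225e-16 -5.26723019e+01 -5.41608089e+01] shaft -140.45104430469067 yaw 175.45824192726528
```

Emit:
drive_tool(
  moves=[
    [[0,0,0.001,0.0002,-0.002,-0.001,0.12],[0,0,0,0,0,0,0.12],[0,0,0,0,0,0,0.12],[0,0,0,0,0,0,0.12]],
  ],
)

```text
clock: 11.1
position: [561.6, 63.0, 15.7]
ee_rot: [0.761, -0.649, 0.001, -0.001]
contact_force: [-1.9, -0.5, 0.0]
gripper_width: 43.4
```

```bash
python3 st.py 560.9 62.5 15.3
```

```text
11.1 pos [561.61  62.99  15.7 ] F [-1.9 -0.5  0. ] T [0.032 0.397 0.158] g 43.4 j [ 0.399  0.475 -0.361  0.001 -0.733 -0.241]
R [[0.1578, -0.9875, 0.0024], [-0.9875, -0.1578, 0.0005], [-0.0001, -0.0025, -1.0]] yaw(-x) deg 99.08
target in tool [0.37 0.78 0.4 ] tilt fix wx,wy -0.0025 0.0001
```

Jaw gap measured 53.4 mm, i.e. 28.4 mm of travel ≈ 1.9 rad, plus a little socket play. The shaft-to-fixed-face distance measures 140.4, which matches the given 140. Turned 0.97 rad so far at about 0.18 N m.

Emit:
drive_tool(
  moves=[
    [[0,0.0004,0.0007,0,-0.002,0,0.12],[0,0,0,0,0,0,0.12],[0,0,0,0,0,0,0.12],[0,0,0,0,0,0,0.12],[0,0,0,0,0,0,0.08]],
  ],
)

```text
clock: 11.6
position: [561.2, 63.0, 15.7]
ee_rot: [-0.544, 0.839, -0.0, 0.001]
contact_force: [-2.0, 0.5, -0.3]
gripper_width: 43.4
```

```bash
python3 st.py 560.9 62.5 15.3
python3 - <<'E'
from h import *
a=keep('side','s8')[0]; b=keep('wrist','w8')[0]
save('m8',np.hstack([cv2.resize(a[160:260,190:310],(480,400)),cv2.resize(b,(320,200))[0:200].repeat(2,0)[:400]]))
E
```

```text
11.6 pos [561.21  63.02  15.75] F [-2.   0.5 -0.3] T [0.027 0.398 0.18 ] g 43.4 j [ 0.399  0.474 -0.361  0.001 -0.734 -0.82 ]
R [[-0.4087, -0.9127, 0.0016], [-0.9127, 0.4087, 0.0002], [-0.0008, -0.0014, -1.0]] yaw(-x) deg 65.88
target in tool [0.61 0.07 0.45] tilt fix wx,wy -0.0014 0.0008
```

View pics/m8.png

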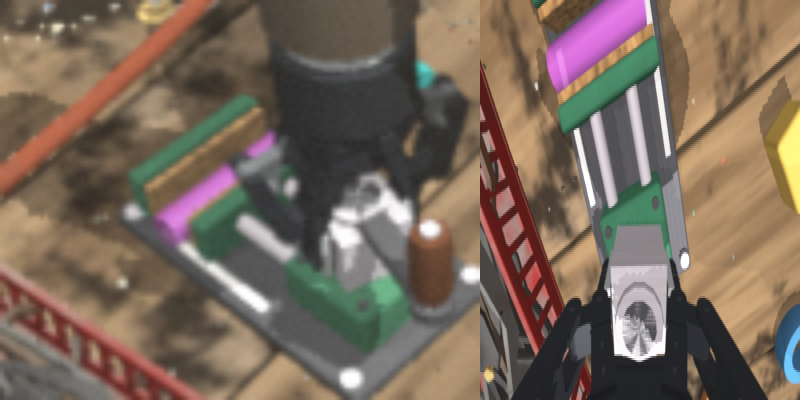

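Emit:
drive_tool(
  moves=[
    [[0,0.0005,0,0,-0.001,0,0.07],[0,0,0,0,0,0,0.07]],
  ],
)

```text
clock: 11.9
position: [561.1, 63.1, 15.6]
ee_rot: [-0.486, 0.874, 0.0, 0.001]
contact_force: [-1.7, -0.9, -0.3]
gripper_width: 43.0
```

```bash
python3 st.py 560.9 62.5 15.3
```

```text
11.9 pos [561.11  63.12  15.64] F [-1.7 -0.9 -0.3] T [-0.189  0.428  0.146] g 43.0 j [ 0.398  0.475 -0.36  -0.001 -0.734 -0.954]
R [[-0.5281, -0.8492, 0.0012], [-0.8492, 0.5281, 0.0014], [-0.0018, -0.0003, -1.0]] yaw(-x) deg 58.12
target in tool [ 0.64 -0.15  0.34] tilt fix wx,wy -0.0003 0.0018
```

Emit:
drive_tool(
  moves=[
    [[0,0,0,0,0,0.001,0.06],[0,0,0,0,0,0,0.05]],
  ],
)

```text
clock: 12.1
position: [561.0, 63.1, 15.6]
ee_rot: [-0.437, 0.899, -0.0, 0.0]
contact_force: [-1.3, 0.4, -0.4]
gripper_width: 43.3
```

```bash
python3 st.py 560.9 62.5 15.3
```

```text
12.1 pos [561.03  63.08  15.65] F [-1.3  0.4 -0.4] T [0.094 0.455 0.219] g 43.3 j [ 0.399  0.475 -0.36   0.    -0.735 -1.064]
R [[-0.6173, -0.7867, 0.0005], [-0.7867, 0.6173, 0.0002], [-0.0004, -0.0003, -1.0]] yaw(-x) deg 51.88
target in tool [ 0.54 -0.25  0.35] tilt fix wx,wy -0.0003 0.0004
```

Emit:
drive_tool(
  moves=[
    [[0,0,0,0,0,0,0.05]],
  ],
)

```text
clock: 12.2
position: [561.0, 63.1, 15.6]
ee_rot: [-0.415, 0.91, -0.0, 0.0]
contact_force: [-1.7, 1.0, -0.9]
gripper_width: 43.4
```

```bash
python3 st.py 560.9 62.5 15.3
```

```text
12.2 pos [560.99  63.09  15.64] F [-1.7  1.  -0.9] T [0.038 0.339 0.193] g 43.4 j [ 0.399  0.475 -0.361  0.    -0.735 -1.114]
R [[-0.6552, -0.7554, 0.0005], [-0.7554, 0.6552, 0.0001], [-0.0004, -0.0003, -1.0]] yaw(-x) deg 49.06
target in tool [ 0.51 -0.31  0.34] tilt fix wx,wy -0.0003 0.0004
```

Emit:
drive_tool(
  moves=[
    [[0,0,0,0,0,0,0.04]],
  ],
)

```text
clock: 12.3
position: [561.0, 63.1, 15.7]
ee_rot: [-0.397, 0.918, -0.0, 0.0]
contact_force: [-2.1, 0.3, -0.3]
gripper_width: 43.0
```

```bash
python3 st.py|head -1
python3 - <<'E'
from h import *
b=keep('wrist','w9')[0]; save('w9c',cv2.resize(b[0:200,100:420],(800,500)))
E
```

```text
12.3 pos [560.97  63.1   15.65] F [-2.1  0.3 -0.3] T [0.055 0.441 0.214] g 43.0 j [ 0.399  0.475 -0.361  0.    -0.735 -1.153]
```

View pics/w9.png

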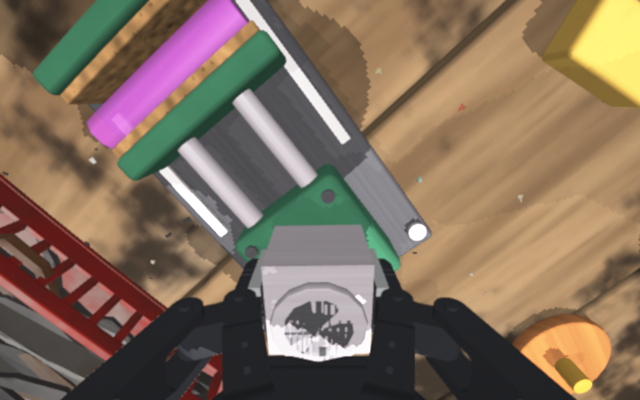

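The bar is against the sliding jaw and the fixed jaw's cork is close. Torque is still free-running (0.21). Continue in small steps.

Emit:
drive_tool(
  moves=[
    [[0,0,0,0,0,0,0.04],[0,0,0,0,0,0,0.03]],
  ],
)

```text
clock: 12.55
position: [560.9, 63.1, 15.7]
ee_rot: [-0.366, 0.931, -0.0, 0.0]
contact_force: [-2.0, 0.4, 0.1]
gripper_width: 43.6
```

```bash
python3 st.py 560.9 62.5 15.3|cut -c1-200
```

```text
12.55 pos [560.95  63.11  15.66] F [-2.   0.4  0.1] T [0.119 0.438 0.189] g 43.6 j [ 0.399  0.475 -0.361  0.    -0.735 -1.221]
R [[-0.7324, -0.6809, 0.0005], [-0.6809, 0.7324, -0.0001], [-0.0003, -0.0004, -1.0]] yaw(-x) deg 42.91
target in tool [ 0.45 -0.41  0.36] tilt fix wx,wy -0.0004 0.0003
```

Emit:
drive_tool(
  moves=[
    [[0,0,0,0,0,0,0.04]],
  ],
)

```text
clock: 12.65
position: [560.9, 63.2, 15.7]
ee_rot: [-0.347, 0.938, -0.0, 0.0]
contact_force: [-1.2, 0.5, -0.0]
gripper_width: 43.8
```

```bash
python3 st.py 560.9 62.5 15.3|cut -c1-200
```

```text
12.65 pos [560.94  63.17  15.67] F [-1.2  0.5 -0. ] T [0.066 0.388 0.144] g 43.8 j [ 3.990e-01  4.750e-01 -3.610e-01  1.000e-03 -7.350e-01 -1.261e+00]
R [[-0.7588, -0.6513, 0.0006], [-0.6513, 0.7588, -0.0001], [-0.0003, -0.0005, -1.0]] yaw(-x) deg 40.64
target in tool [ 0.47 -0.48  0.37] tilt fix wx,wy -0.0005 0.0003
```

Emit:
drive_tool(
  moves=[
    [[0,0,0,0,0,0,0.04]],
  ],
)

```text
clock: 12.75
position: [560.9, 63.2, 15.7]
ee_rot: [-0.328, 0.945, -0.0, 0.0]
contact_force: [-0.9, -0.3, 0.6]
gripper_width: 43.3
```

Emit:
drive_tool(
  moves=[
    [[0,0,0,0,0,0,0.03]],
  ],
)

```text
clock: 12.85
position: [560.9, 63.2, 15.6]
ee_rot: [-0.314, 0.949, -0.0, 0.0]
contact_force: [-1.1, -0.3, -0.9]
gripper_width: 43.4
```

```bash
python3 st.py 560.9 62.5 15.3|cut -c1-200
```

```text
12.85 pos [560.9   63.17  15.65] F [-1.1 -0.3 -0.9] T [0.032 0.419 0.246] g 43.4 j [ 3.990e-01  4.750e-01 -3.610e-01  1.000e-03 -7.350e-01 -1.331e+00]
R [[-0.8025, -0.5966, 0.0005], [-0.5966, 0.8025, -0.0002], [-0.0003, -0.0005, -1.0]] yaw(-x) deg 36.63
target in tool [ 0.4  -0.54  0.35] tilt fix wx,wy -0.0005 0.0003
```

Emit:
drive_tool(
  moves=[
    [[0,0,0,0,0,0,0.03]],
  ],
)

```text
clock: 12.95
position: [560.9, 63.2, 15.6]
ee_rot: [-0.3, 0.954, -0.0, 0.0]
contact_force: [-0.7, -0.3, -1.2]
gripper_width: 43.4
```

```bash
python3 st.py 560.9 62.5 15.3|cut -c1-200;  python3 - <<'E'
from h import *
b=keep('wrist','w10')[0]; save('w10c',cv2.resize(b[0:190,60:360],(800,507)))
E
```

```text
12.95 pos [560.88  63.18  15.63] F [-0.7 -0.3 -1.2] T [0.033 0.43  0.159] g 43.4 j [ 3.990e-01  4.750e-01 -3.610e-01  1.000e-03 -7.350e-01 -1.362e+00]
R [[-0.8203, -0.572, 0.0005], [-0.572, 0.8203, -0.0003], [-0.0002, -0.0005, -1.0]] yaw(-x) deg 34.89
target in tool [ 0.37 -0.57  0.33] tilt fix wx,wy -0.0005 0.0002
```

View pics/w10c.png

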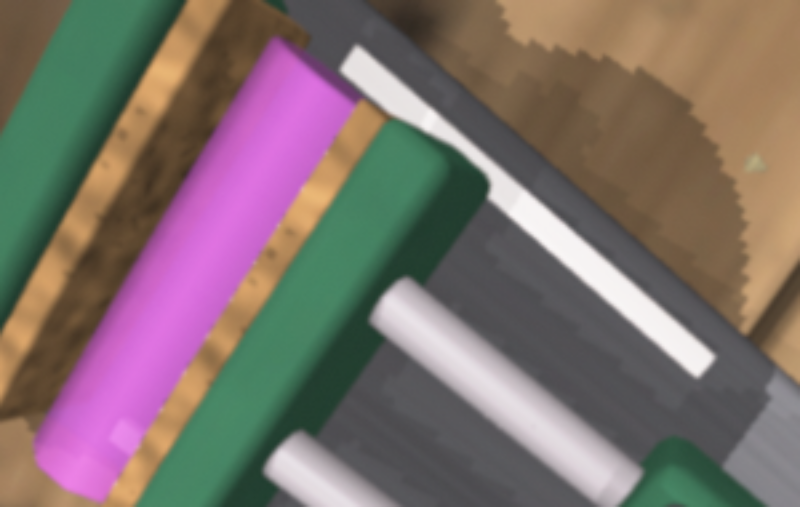

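Run:
```python
from h import *
im,d,p,W=load('w10'); 
c=lambda q:np.array(q)*0.375+[60,0]
Y=onplane(p,W,c([(360,102),(110,490)]),47)[:,:2]; F=onplane(p,W,c([(235,0),(5,385)]),47)[:,:2]
print(Y.round(1),F.round(1)); u=Y[1]-Y[0];u/=np.linalg.norm(u); n=np.array([-u[1],u[0]]); s=np.array([560.8,62.5]); print((Y-s)@n,(F-s)@n)
X=cloud(im,d,p,W); print([X[int(v),int(u)].round(1).tolist() for u,v in c([(400,200),(90,100),(180,250)])])
```

```text
[[502.4 -44.7]
 [590.3 -53.7]] [[500.5 -69.2]
 [582.7 -78.7]]
[-112.61832374 -112.61832374] [-137.20672496 -138.22216335]
[[512.0, -31.3, 48.1], [527.8, -83.8, 47.4], [544.9, -66.4, 35.8]]
```

Sliding face is at about 113 mm with the fixed face reading 138. Contact is expected within about 0.1 rad. Continue at 0.03 rad.

Emit:
drive_tool(
  moves=[
    [[0,0,0,0,0,0,0.03]],
  ],
)

```text
clock: 13.1
position: [560.9, 63.2, 15.6]
ee_rot: [-0.285, 0.958, -0.0, 0.0]
contact_force: [-0.4, 1.1, -1.2]
gripper_width: 43.6
```

```bash
python3 st.py |cut -c1-110
```

```text
13.1 pos [560.88  63.21  15.64] F [-0.4  1.1 -1.2] T [0.06  0.386 0.485] g 43.6 j [ 4.000e-01  4.750e-01 -3.61
R [[-0.8371, -0.547, 0.0005], [-0.547, 0.8371, -0.0003], [-0.0003, -0.0005, -1.0]] yaw(-x) deg 33.16
```

Emit:
drive_tool(
  moves=[
    [[0,0,0,0,0,0,0.03]],
  ],
)

```text
clock: 13.2
position: [560.9, 63.2, 15.7]
ee_rot: [-0.272, 0.962, -0.0, 0.0]
contact_force: [-0.7, 0.3, -1.6]
gripper_width: 43.8
```

```bash
python3 st.py |cut -c1-110
```

```text
13.2 pos [560.9   63.21  15.67] F [-0.7  0.3 -1.6] T [0.144 0.473 0.746] g 43.8 j [ 4.000e-01  4.750e-01 -3.61
R [[-0.8525, -0.5228, 0.0005], [-0.5228, 0.8525, -0.0007], [-0.0001, -0.0008, -1.0]] yaw(-x) deg 31.52
```

Torque rose to 0.49, then 0.75 N m: contact was made. The extra of about 0.56 N m is about 6.6 N at the grip, i.e. roughly 33–46 N on the bar, which is at the top of the good band. I'll ease back a hair and read the torque to see whether the shaft locks or springs.

Emit:
drive_tool(
  moves=[
    [[0,0,0,0,0,0,-0.008]],
  ],
)

```text
clock: 13.3
position: [560.9, 63.2, 15.6]
ee_rot: [-0.276, 0.961, -0.0, 0.0]
contact_force: [-1.3, 0.0, -0.5]
gripper_width: 43.5
```

```bash
python3 st.py |cut -c1-110
```

```text
13.3 pos [560.87  63.23  15.63] F [-1.3  0.  -0.5] T [-0.028  0.368  0.385] g 43.5 j [ 4.000e-01  4.750e-01 -3
R [[-0.8475, -0.5307, 0.0004], [-0.5307, 0.8475, -0.0009], [0.0001, -0.001, -1.0]] yaw(-x) deg 32.06
```

Emit:
drive_tool(
  moves=[
    [[0,0,0,0,0,0,-0.008]],
  ],
)

```text
clock: 13.4
position: [560.9, 63.2, 15.6]
ee_rot: [-0.28, 0.96, -0.0, 0.0]
contact_force: [-1.6, -0.1, 0.1]
gripper_width: 43.1
```

```bash
python3 st.py |cut -c1-110
```

```text
13.4 pos [560.89  63.21  15.62] F [-1.6 -0.1  0.1] T [0.043 0.378 0.274] g 43.1 j [ 4.000e-01  4.750e-01 -3.61
R [[-0.8427, -0.5384, 0.0004], [-0.5384, 0.8427, -0.0009], [0.0001, -0.001, -1.0]] yaw(-x) deg 32.57
```

Emit:
drive_tool(
  moves=[
    [[0,0,0,0,0,0,-0.006]],
  ],
)

```text
clock: 13.5
position: [560.9, 63.2, 15.6]
ee_rot: [-0.283, 0.959, -0.0, 0.0]
contact_force: [-0.8, -0.3, -0.5]
gripper_width: 43.2
```

```bash
python3 st.py |cut -c1-110; python3 -c "
from h import *
arm.get_image('side'); s=arm.read_state(); print(s['wrist_torque'])
arm.get_image('side'); s=arm.read_state(); print(s['wrist_torque'])"
```

```text
13.5 pos [560.88  63.19  15.63] F [-0.8 -0.3 -0.5] T [0.07  0.402 0.208] g 43.2 j [ 4.000e-01  4.750e-01 -3.61
R [[-0.8393, -0.5436, 0.0005], [-0.5436, 0.8393, -0.0007], [0.0, -0.0009, -1.0]] yaw(-x) deg 32.93
[-0.00201425  0.51105139  0.09538122]
[0.04674471 0.41304735 0.19398132]
```

Unloading follows the jaw's spring rate after the friction reversal, so the load back-drives down to what the shaft's own friction holds. At 0.18 N m and 15 mm/rad that is about 12 N, inside the band. I'll relax a touch more, keeping the torque positive, then lift.

Emit:
drive_tool(
  moves=[
    [[0,0,0,0,0,0,-0.004]],
  ],
)

```text
clock: 13.7
position: [560.9, 63.2, 15.6]
ee_rot: [-0.285, 0.959, -0.0, 0.0]
contact_force: [-2.0, -0.1, 0.0]
gripper_width: 43.1
```

```bash
python3 st.py |cut -c1-110; python3 -c "
from h import *
arm.get_image('side'); s=arm.read_state(); print(s['wrist_torque'])
arm.get_image('side'); s=arm.read_state(); print(s['wrist_torque'])"
```

```text
13.7 pos [560.9   63.22  15.65] F [-2.  -0.1  0. ] T [0.062 0.389 0.074] g 43.1 j [ 4.000e-01  4.750e-01 -3.61
R [[-0.8375, -0.5464, 0.0005], [-0.5464, 0.8375, -0.0005], [-0.0001, -0.0007, -1.0]] yaw(-x) deg 33.12
[0.0882219  0.37714741 0.12568259]
[0.13126293 0.39185041 0.16803355]
```

Emit:
drive_tool(
  moves=[
    [[0,0,0,-0.003,0,0,0],[0,0,0,-0.005,0,0,0],[0,0,0,-0.006,0,0,0]],
  ],
)

```text
clock: 14.1
position: [560.6, 63.3, 20.6]
ee_rot: [-0.283, 0.959, 0.001, -0.0]
contact_force: [6.5, -0.5, -21.7]
gripper_width: 43.3
```

```bash
python3 st.py 560.9 62.7 60
```

```text
14.1 pos [560.62  63.32  20.62] F [  6.5  -0.5 -21.7] T [-0.139 -2.013  0.182] g 43.3 j [ 0.398  0.468 -0.355 -0.003 -0.748 -1.393]
R [[-0.8394, -0.5434, -0.001], [-0.5434, 0.8394, 0.0016], [-0.0, 0.0019, -1.0]] yaw(-x) deg 32.92
target in tool [  0.1   -0.59 -39.38] tilt fix wx,wy 0.0019 0.0
```

Lifting drags (−22 N), since the socket is still loaded sideways. I'll check for slip and unload the residual torque.

```bash
python3 - <<'E'
from h import *
im,d,p,W=keep('wrist','w11'); T=np.array(p['T_tool_cam']); XT=cloud(im,d,p,T)
for r in (228,232,236,240,250,258,262,266): print(r,im[r,318],XT[r,318].round(1))
a=load('w10'); XT=cloud(a[0],a[1],a[2],T)
for r in (228,232,236,240,250,258,262,266): print(r,a[0][r,318],XT[r,318].round(1))
E
python3 st.py|head -1
```

```text
228 [140 133 137] [ 22.2  -0.4 -40.5]
232 [138 131 136] [ 22.4  -0.4 -45.9]
236 [138 131 136] [ 22.2  -0.4 -50. ]
240 [136 130 134] [ 22.1  -0.3 -54.1]
250 [135 129 134] [ 21.8  -0.3 -63.3]
258 [138 132 137] [ 22.3  -0.3 -71.1]
262 [136 130 134] [ 22.1  -0.3 -74. ]
266 [182 173 178] [ 21.5  -0.3 -76. ]
228 [139 133 137] [ 22.1  -0.4 -40.3]
232 [137 132 135] [ 22.3  -0.4 -45.7]
236 [137 132 135] [ 22.2  -0.4 -50.1]
240 [136 130 133] [ 22.   -0.4 -54. ]
250 [135 129 132] [ 22.6  -0.3 -64.8]
258 [138 131 136] [ 22.2  -0.3 -71. ]
262 [136 130 133] [ 22.2  -0.3 -74.1]
266 [178 169 175] [ 22.2  -0.3 -77.2]
14.15 pos [560.68  63.29  21.22] F [  5.6   0.2 -17.8] T [-0.038 -1.462  0.192] g 43.5 j [ 0.398  0.467 -0.354 -0.003 -0.75  -1.393]
```

No slip in the grip; the crank is rising with the tool. Continue.

Emit:
drive_tool(
  moves=[
    [[0,0,0,0,0,0,-0.006],[0,0,0,-0.005,0,0,0],[0,0,0,-0.006,0,0,0]],
  ],
)

```text
clock: 14.45
position: [560.6, 63.3, 29.4]
ee_rot: [-0.286, 0.958, 0.001, -0.001]
contact_force: [3.3, 0.2, -10.9]
gripper_width: 43.7
```

```bash
python3 st.py 560.9 62.7 60
```

```text
14.45 pos [560.57  63.28  29.37] F [  3.3   0.2 -10.9] T [ 0.038 -1.     0.084] g 43.7 j [ 0.398  0.457 -0.345 -0.004 -0.771 -1.387]
R [[-0.8367, -0.5477, -0.0031], [-0.5477, 0.8367, 0.0015], [0.0018, 0.0029, -1.0]] yaw(-x) deg 33.21
target in tool [  0.1   -0.58 -30.63] tilt fix wx,wy 0.0029 -0.0018
```

Emit:
drive_tool(
  moves=[
    [[0,0,0,-0.007,0.003,-0.001,0],[0,0,0,-0.008,0,0,0],[0,0,0,-0.01,0,0,0],[0,0,0,-0.015,0,0,0],[0,0,0,-0.015,0,0,0],[0,0,0,0,0,0,0]],
  ],
)

```text
clock: 15.05
position: [560.6, 62.9, 94.7]
ee_rot: [-0.285, 0.958, -0.001, 0.002]
contact_force: [-0.2, 0.9, -3.3]
gripper_width: 43.5
```

```bash
python3 st.py 497.4 285 60;  python3 - <<'E'
from h import *
b=keep('wrist','w12')[0]
E
```

```text
15.05 pos [560.59  62.95  94.7 ] F [-0.2  0.9 -3.3] T [-0.04  -0.084 -0.002] g 43.5 j [ 0.4    0.373 -0.285  0.002 -0.91  -1.393]
R [[-0.837, -0.5472, 0.0036], [-0.5472, 0.837, -0.0001], [-0.0029, -0.002, -1.0]] yaw(-x) deg 33.18
target in tool [-68.52 220.5   34.45] tilt fix wx,wy -0.002 0.0029
```

View pics/w12.png

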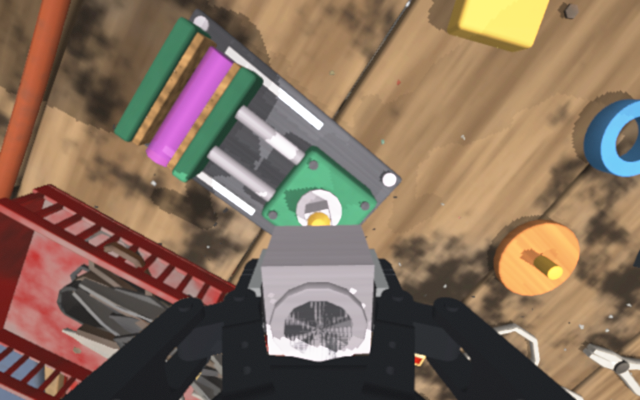

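Crank is off; the jaws still hold the bar, and the peg is visible at (553,270). I'll turn the crank back to its original direction here (clear space), then carry it to the peg.

Emit:
drive_tool(
  moves=[
    [[0,0,0,0,-0.002,0.003,-0.14],[0,0,0,0,0,0,-0.14],[0,0,0,0,0,0,-0.14],[0,0,0,0,0,0,-0.14],[0,0,0,0,0,0,-0.14],[0,0,0,0,0,0,-0.14],[0,0,0,0,0,0,-0.14],[0,0,0,0,0,0,-0.14],[0,0,0,0,0,0,0]],
  ],
)

```text
clock: 16.0
position: [552.7, 61.0, 90.5]
ee_rot: [0.765, -0.644, -0.005, 0.005]
contact_force: [-0.5, -0.5, -4.0]
gripper_width: 43.5
```

```bash
python3 st.py 497.4 285 60;  python3 - <<'E'
from h import *
for t,roi in (('w12',(210,310,480,590)),):
    im,d,p,W=load(t); X=cloud(im,d,p,W); hsv=cv2.cvtColor(im,cv2.COLOR_RGB2HSV)
    m=np.zeros((400,640),bool); m[roi[0]:roi[1],roi[2]:roi[3]]=1
    m&=(d>0)&(X[...,2]>8)&(X[...,2]<16)&(hsv[...,1]>90)
    h=cv2.convexHull(np.argwhere(m)[:,::-1].astype(np.float32))[:,0]
    print('base',cv2.minEnclosingCircle(onplane(p,W,h,12)[:,:2].astype(np.float32)))
    g=np.zeros((400,640),bool); g[roi[0]:roi[1],roi[2]:roi[3]]=1; g&=(d>0)&(X[...,2]>31)&(X[...,2]<38); print('peg',g.sum(),X[g].mean(0))
im,d,p,W=load('w12'); X=cloud(im,d,p,W); hsv=cv2.cvtColor(im,cv2.COLOR_RGB2HSV)
m=(hsv[...,0]>135)&(hsv[...,0]<160)&(hsv[...,1]>80); m[250:]=0; print('bar',X[m&(d>0)].mean(0))
E
```

```text
16.0 pos [552.69  61.02  90.47] F [-0.5 -0.5 -4. ] T [-0.06  -0.071 -0.011] g 43.5 j [ 0.399  0.374 -0.293 -0.004 -0.918 -0.227]
R [[0.1692, -0.9855, -0.014], [-0.9856, -0.1692, -0.0021], [-0.0003, 0.0141, -0.9999]] yaw(-x) deg 99.74
target in tool [-230.1    16.15   30.77] tilt fix wx,wy 0.0141 0.0003
base ((496.7121276855469, 283.067138671875), 42.65652847290039)
peg 173 [496.27572303 284.28900421  33.33186018]
bar [549.25499622 -63.91601665  35.11327292]
```

Emit:
drive_tool(
  moves=[
    [[0,-0.035,0.003,0,0.012,0,0],[0,-0.038,0.003,0,0,0,0],[0,-0.038,0.003,0,0,0,0],[0,-0.038,0.003,0,0,0,0],[0,-0.036,0.003,0,0,0,0],[0,-0.025,0.001,0,0,0,0],[0,0,0,0,0,0,0]],
  ],
)

```text
clock: 16.7
position: [499.7, 270.9, 88.5]
ee_rot: [0.755, -0.656, -0.002, 0.003]
contact_force: [-0.3, -0.2, -4.2]
gripper_width: 43.5
```

```bash
python3 st.py 496.7 284.6 30
```

```text
16.7 pos [499.73 270.94  88.47] F [-0.3 -0.2 -4.2] T [-0.115 -0.013 -0.034] g 43.5 j [ 0.78   0.391 -0.271 -0.003 -0.914 -0.637]
R [[0.1404, -0.9901, -0.0058], [-0.9901, -0.1404, -0.002], [0.0012, 0.006, -1.0]] yaw(-x) deg 98.07
target in tool [-14.02   0.73  58.46] tilt fix wx,wy 0.006 -0.0012
```

Emit:
drive_tool(
  moves=[
    [[0,-0.012,0.001,0.02,0.005,-0.001,0],[0,-0.001,0,0.015,0,0,0],[0,0,0,0,0,0,0]],
  ],
)

```text
clock: 17.0
position: [495.8, 283.9, 52.4]
ee_rot: [0.753, -0.658, -0.0, 0.001]
contact_force: [-1.2, -0.3, -4.1]
gripper_width: 43.4
```

```bash
python3 st.py 496.7 284.6 10
python3 - <<'E'
from h import *
a=keep('side','s13')[0]; b=keep('scene','c13')[0]; w=keep('wrist','w13')[0]
save('m13',np.hstack([cv2.resize(a[210:300,320:430],(489,400)),cv2.resize(b[140:220,255:335],(311,400))[:, :311]]))
E
```

```text
17.0 pos [495.79 283.86  52.44] F [-1.2 -0.3 -4.1] T [-0.117  0.07  -0.01 ] g 43.4 j [ 0.803  0.436 -0.307 -0.001 -0.829 -0.669]
R [[0.1336, -0.991, -0.0017], [-0.991, -0.1336, -0.001], [0.0007, 0.0019, -1.0]] yaw(-x) deg 97.68
target in tool [-0.64 -1.08 42.44] tilt fix wx,wy 0.0019 -0.0007
```

View pics/m13.png

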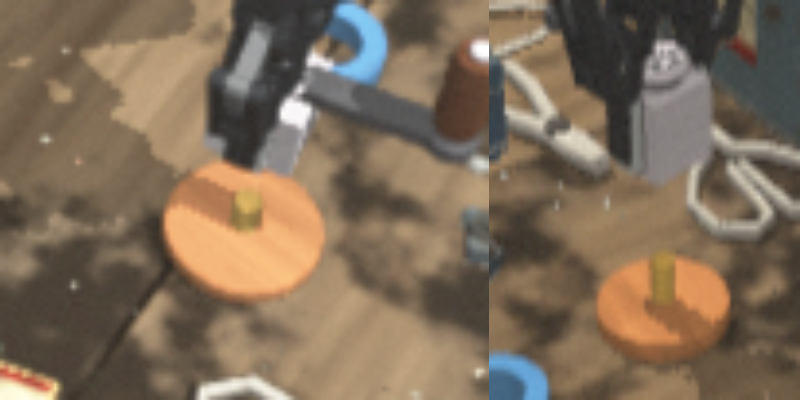

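Run:
```python
from h import *
_,_,ps,Ws=load('c13');_,_,pd,Wd=load('s13')
X,e=tri([(ps,Ws,(299.5,191.6)),(pd,Wd,(375.3,254.3))]); print(X,e)
im,d,p,W=load('w12'); X=cloud(im,d,p,W)
```

```text
[498.08350457 285.68823824  34.21956833] [np.float64(0.2316502407277616), np.float64(0.23165024072777754)]
```

Emit:
drive_tool(
  moves=[
    [[0,-0.0005,-0.001,0.015,0.002,0,0],[0,0,0,0.01,0,0,0],[0,0,0,0,0,0,0]],
  ],
)

```text
clock: 17.45
position: [501.1, 285.8, 32.6]
ee_rot: [0.752, -0.659, 0.001, -0.006]
contact_force: [0.4, 0.8, -3.4]
gripper_width: 43.5
```

```bash
python3 st.py 496.7 284.6 -2.7
```

```text
17.45 pos [501.13 285.77  32.62] F [ 0.4  0.8 -3.4] T [-0.089  0.111  0.012] g 43.5 j [ 0.8    0.463 -0.325  0.003 -0.771 -0.671]
R [[0.1317, -0.9912, 0.0094], [-0.9913, -0.1316, 0.0065], [-0.0052, -0.0102, -0.9999]] yaw(-x) deg 97.57
target in tool [ 0.76  4.91 35.26] tilt fix wx,wy -0.0102 0.0052
```

Emit:
drive_tool(
  moves=[
    [[0,0.0005,0.004,0.01,-0.008,0.004,0],[0,0,0.0005,0.003,-0.002,0.001,0],[0,0,0,0,0,0,0]],
  ],
)

```text
clock: 17.75
position: [497.5, 284.9, 20.1]
ee_rot: [0.752, -0.659, 0.0, -0.001]
contact_force: [-0.3, -0.1, -4.6]
gripper_width: 43.4
```

```bash
python3 st.py 496.8 284.9 -2.7
```

```text
17.75 pos [497.55 284.89  20.08] F [-0.3 -0.1 -4.6] T [-0.073 -0.052  0.035] g 43.4 j [ 0.803  0.48  -0.336  0.    -0.754 -0.672]
R [[0.1308, -0.9914, 0.0014], [-0.9914, -0.1308, 0.0012], [-0.001, -0.0016, -1.0]] yaw(-x) deg 97.52
target in tool [-0.09  0.77 22.78] tilt fix wx,wy -0.0016 0.001
```

Underside is at about 57, above the peg top at 34. Descend, correcting as I go.

Emit:
drive_tool(
  moves=[
    [[0,0,0.0007,0.008,-0.001,0.001,0],[0,0,0,0.006,0,0,0],[0,0,0,0.003,0,0,0]],
  ],
)

```text
clock: 18.05
position: [497.4, 285.4, 2.7]
ee_rot: [0.752, -0.659, 0.0, -0.001]
contact_force: [-0.4, 0.2, -3.0]
gripper_width: 43.5
```

```bash
python3 st.py 496.8 284.9 -24.7
```

```text
18.05 pos [497.4  285.44   2.67] F [-0.4  0.2 -3. ] T [-0.05   0.058 -0.026] g 43.5 j [ 0.804  0.504 -0.35   0.001 -0.714 -0.673]
R [[0.1311, -0.9914, 0.002], [-0.9914, -0.1311, 0.0013], [-0.001, -0.0022, -1.0]] yaw(-x) deg 97.54
target in tool [ 0.48  0.73 27.36] tilt fix wx,wy -0.0022 0.001
```

Emit:
drive_tool(
  moves=[
    [[0,0.0005,0.0007,0.003,-0.002,0.001,0],[0,0,0,0.004,0,0,0],[0,0,0,0.003,0,0,0]],
  ],
)

```text
clock: 18.35
position: [496.7, 284.8, -8.4]
ee_rot: [0.752, -0.659, 0.0, 0.0]
contact_force: [0.3, 0.3, -3.6]
gripper_width: 43.1
```

```bash
python3 st.py 496.8 284.9 -24.7
```

```text
18.35 pos [496.72 284.81  -8.43] F [ 0.3  0.3 -3.6] T [-0.04  -0.017  0.019] g 43.1 j [ 0.804  0.52  -0.359  0.    -0.693 -0.672]
R [[0.1313, -0.9913, -0.0002], [-0.9913, -0.1313, -0.0004], [0.0004, 0.0002, -1.0]] yaw(-x) deg 97.55
target in tool [-0.08 -0.1  16.27] tilt fix wx,wy 0.0002 -0.0004
```

The underside is already 6 mm below the peg's top without load, so the peg is in the socket. Finish down.

Emit:
drive_tool(
  moves=[
    [[0,0,0,0.006,0,0,0],[0,0,0,0.005,0,0,0],[0,0,0,0.003,0,0,0],[0,0,0,0.001,0,0,0]],
  ],
)

```text
clock: 18.75
position: [496.7, 284.7, -24.7]
ee_rot: [0.752, -0.659, 0.0, 0.001]
contact_force: [-4.4, -1.1, 5.7]
gripper_width: 43.6
```

```bash
python3 st.py 496.8 284.9 -24.7
```

```text
18.75 pos [496.69 284.7  -24.7 ] F [-4.4 -1.1  5.7] T [-0.272  0.967  0.007] g 43.6 j [ 0.804  0.544 -0.37   0.001 -0.658 -0.672]
R [[0.1316, -0.9913, -0.0005], [-0.9913, -0.1316, -0.0011], [0.001, 0.0007, -1.0]] yaw(-x) deg 97.56
target in tool [-0.18 -0.14  0.  ] tilt fix wx,wy 0.0007 -0.001
```

Seated on the base at the original height (−24.7). Release, then rise.

Emit:
drive_tool(
  moves=[
    [[0.8,0,0,0,0,0,0],[1,0,0,0,0,0,0],[1,0,0,0,0,0,0],[1,0,0,0,0,0,0],[1,0,0,0,0,0,0]],
  ],
)

```text
clock: 19.25
position: [499.5, 287.1, -21.8]
ee_rot: [0.753, -0.658, 0.001, -0.003]
contact_force: [-0.8, 0.8, 0.1]
gripper_width: 85.2
```

```bash
python3 st.py 496.8 284.9 -24.7
```

```text
19.25 pos [499.51 287.07 -21.83] F [-0.8  0.8  0.1] T [ 0.039 -0.012 -0.017] g 85.2 j [ 0.804  0.541 -0.366  0.003 -0.657 -0.672]
R [[0.1331, -0.9911, 0.0058], [-0.9911, -0.133, 0.0037], [-0.0029, -0.0062, -1.0]] yaw(-x) deg 97.65
target in tool [1.8  2.99 2.84] tilt fix wx,wy -0.0062 0.0029
```

Emit:
drive_tool(
  moves=[
    [[1,0,0,-0.01,0,0,0],[1,0,0,-0.015,0,0,0],[1,0,0,-0.025,0,0,0],[1,0,0,-0.03,0,0,0],[1,0,0,-0.03,0,0,0],[1,0,0,-0.03,0,0,0],[1,0,0,-0.03,0,0,0],[1,0,0,0,0,0,0]],
  ],
)

```text
clock: 20.05
position: [499.0, 286.1, 160.2]
ee_rot: [0.753, -0.658, 0.002, -0.005]
contact_force: [0.6, -0.5, 0.1]
gripper_width: 85.3
```

```bash
python3 st.py 560.8 62.5 190
python3 - <<'E'
from h import *
keep('scene','c14');keep('side','s14'); im,d,p,W=keep('wrist','w14'); X=cloud(im,d,p,W)
a=load('s14')[0]; b=load('c14')[0]
save('m14',np.vstack([cv2.resize(a[170:290,210:450],(600,300)),cv2.resize(b[130:250,230:470],(600,300))]))
g=(d>0)&(abs(X[...,2]-52)<3)&(abs(X[...,0]-497)<40)&(abs(X[...,1]-285)<40); print('hub top',g.sum(),np.median(X[g],0)); 
print(cv2.minAreaRect(onplane(p,W,np.argwhere(g)[:,::-1].astype(float),52)[:,:2].astype(np.float32)))
E
```

```text
20.05 pos [499.02 286.06 160.22] F [ 0.6 -0.5  0.1] T [ 0.018 -0.004 -0.032] g 85.3 j [ 0.804  0.322 -0.178  0.004 -1.061 -0.672]
R [[0.1337, -0.991, 0.0089], [-0.991, -0.1337, 0.0047], [-0.0035, -0.0095, -0.9999]] yaw(-x) deg 97.69
target in tool [229.71 -31.61 -30.28] tilt fix wx,wy -0.0095 0.0035
hub top 784 [498.33728584 272.17963388  51.77551733]
((496.7533264160156, 283.7880554199219), (44.235225677490234, 43.627593994140625), 7.700189590454102)
```

View pics/m14.png

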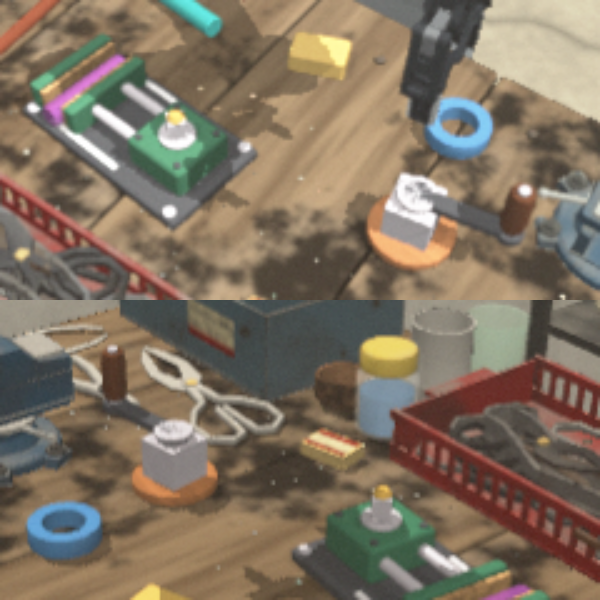

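The crank is parked: hub top z 51.8, centred at (496.8, 283.8), in line with the base. One enlarged check of the jaws before handing in.

Emit:
drive_tool(
  moves=[
    [[1,0.035,-0.004,-0.01,-0.005,0.002,0],[1,0.04,-0.005,-0.01,0,0,0],[1,0.04,-0.005,0,0,0,0],[1,0.04,-0.005,0,0,0,0],[1,0.03,-0.005,0,0,0,0],[1,0,0,0,0,0,0]],
  ],
)

```text
clock: 20.8
position: [540.7, 96.5, 166.5]
ee_rot: [0.754, -0.657, -0.004, 0.012]
contact_force: [-0.3, 0.8, -0.2]
gripper_width: 85.2
```

```bash
python3 st.py|head -1
python3 - <<'E'
from h import *
im,d,p,W=keep('wrist','w15'); X=cloud(im,d,p,W)
hsv=cv2.cvtColor(im,cv2.COLOR_RGB2HSV); m=(hsv[...,0]>135)&(hsv[...,0]<160)&(hsv[...,1]>80)
yx=np.argwhere(m); print(yx.min(0),yx.max(0)); v0,u0=yx.mean(0); a=im[max(0,int(v0)-70):int(v0)+130,max(0,int(u0)-120):int(u0)+120]; print(a.shape,max(0,int(v0)-70),max(0,int(u0)-120)); save('w15c',cv2.resize(a,None,fx=3,fy=3,interpolation=cv2.INTER_CUBIC))
E
```

```text
20.8 pos [540.74  96.47 166.48] F [-0.3  0.8 -0.2] T [0.12  0.037 0.029] g 85.2 j [ 0.473  0.292 -0.204  0.002 -1.1   -0.338]
[  0 270] [ 38 378]
(145, 240, 3) 0 207
```

View pics/w15c.png

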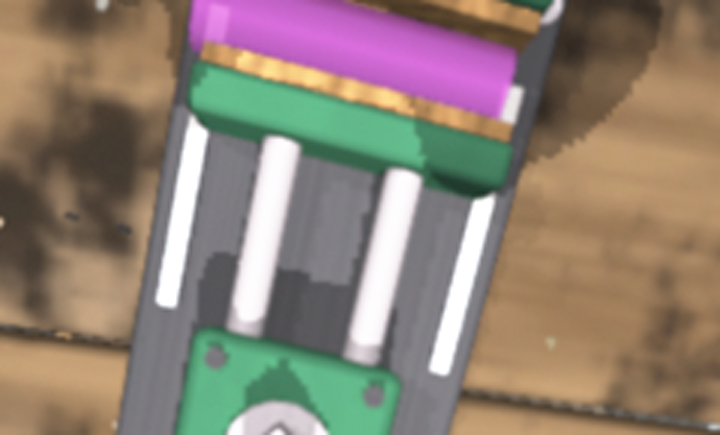

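Emit:
drive_tool(
  moves=[
    [[1,0.035,0,0,0.01,0,0],[1,0.035,0,0,0,0,0],[1,0.025,0,0,0,0,0],[1,0,0,0,0,0,0]],
  ],
)

```text
clock: 21.25
position: [551.6, 4.2, 162.8]
ee_rot: [0.756, -0.655, -0.003, 0.012]
contact_force: [-0.4, 0.6, -0.8]
gripper_width: 85.3
```

```bash
python3 st.py|head -1
python3 - <<'E'
from h import *
im,d,p,W=keep('wrist','w16')
hsv=cv2.cvtColor(im,cv2.COLOR_RGB2HSV); m=(hsv[...,0]>135)&(hsv[...,0]<160)&(hsv[...,1]>80)
yx=np.argwhere(m); v0,u0=yx.mean(0); r,c=max(0,int(v0)-60),max(0,int(u0)-90); a=im[r:r+200,c:c+240]; print(r,c); save('w16c',cv2.resize(a,None,fx=3,fy=3,interpolation=cv2.INTER_CUBIC))
E
```

```text
21.25 pos [551.61   4.17 162.8 ] F [-0.4  0.6 -0.8] T [ 0.067  0.01  -0.017] g 85.3 j [ 0.306  0.297 -0.209  0.008 -1.088 -0.167]
56 231
```

View pics/w16c.png

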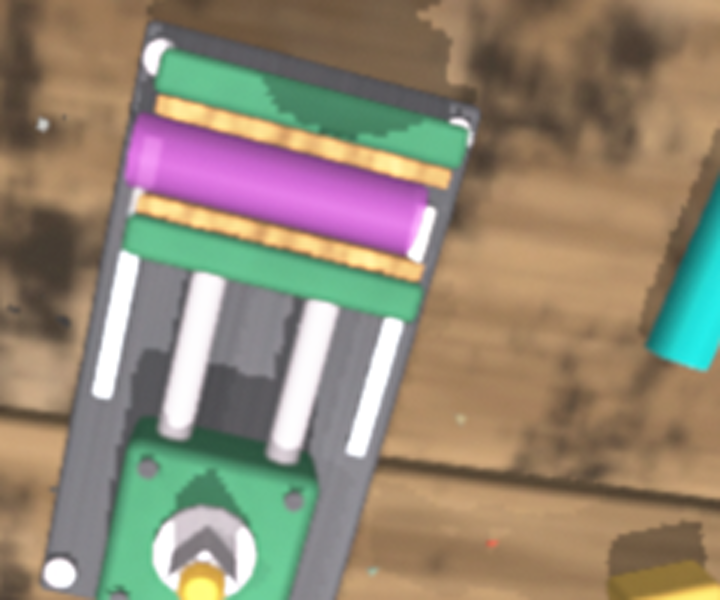

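Run:
```python
from h import *
im,d,p,W=load('w16')
c=lambda q:np.array(q)/3+[231,56]
F=onplane(p,W,c([(155,117),(450,188)]),47)[:,:2];S=onplane(p,W,c([(135,194),(425,263)]),47)[:,:2]
u=F[1]-F[0];u/=np.linalg.norm(u);n=np.array([-u[1],u[0]]);print((S-F[0])@n)
s=arm.read_state();print(s['clock'],np.abs(s['joint_vel']).max())
arm.job_done()
```

```text
[-24.13932102 -24.60743122]
21.3 0.029812021371784094
the job is handed in; nothing more can be done
```

I clamped the purple bar and put the crank back fully down on its peg. The job is handed in at 21.3 s, with the arm clear of everything.

**What I did**
- **Pick-up:** I gripped the hub and lifted the crank off its peg.
- **Fit:** I aligned it to the square seen in the wrist camera (64.6°). It went down to the collar without resistance, with about 10 N of contact force at the bottom.
- **Clamping:** I turned it about 2.15 rad clockwise until the torque rose from 0.19 to 0.75 N m, roughly 33–46 N on the bar. That is the top of the good band, so I eased back slightly.
- **Parking:** I lifted the crank off and set it down on its peg at close to its original turn.

**Last checks**
- **Crank:** The hub top is at z 51.8 mm (52 expected), centred on the base.
- **Bar:** It fills the gap between the cork faces. The gap measures 24.1–24.6 mm for a 25 mm bar.
- **Bystanders:** Those in view look unmoved.

**What did not go as expected**
- **First grasp:** It closed above the hub because the real fingertips are about 36 mm short of the reported TCP. I opened, went lower and gripped again; nothing moved.
- **Lifting off:** The crank dragged, with up to 22 N, until I released a little leftover torque.
- **Final clamp force:** I could not measure it after the crank came off. From the way the torque fell while easing back, I estimate about 12 N. That is inside the 10–40 N band but near its low end.

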